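Oil the bore gauge, feel the rod ends, rack the rods alike

TASK

First oil the gauge: take the brush from its wooden stand, dip its tip into the white pot, dab the tip on the brass oil hole on top of the gauge, and put the brush back upright in its stand. Then feel the ends of the loose rods in the gauge's bore, where a chamfered end goes about 7 mm deeper than a square one, and lay every rod in a slot of the rack of its own with its chamfered end towards the rack's upright end board. Leave the other things on the table where they are.

Things in the scene. Friction and masses are not known exactly. Their poses are not given: they have to be found in the camera images.
- gauge: fixed dark steel block on a grey foot, 70 wide, 58 long, top 105 mm up. Origin: foot's underside centre; x along the level bore, inwards. Bore 29 mm in diameter from the mouth (x = -28) to a shoulder at x = 0, then 21 mm. A square rod end stops at the shoulder (rod's middle at x = -75); a chamfered end goes 5 to 7 mm farther (-70 to -68). Foot 90 x 80, 35 high
- gauge_mouth (a point): centre of the bore's round mouth, on its axis, 70 mm above the table; a rod has 1.5 mm of play all round
- gauge_oil (a point): brass oil hole (18 mm disc) on top of the gauge block, 106 mm above the table
- rack: fixed white rack. Origin: underside, z up. Three slots along x, at y = -76, 0, 76 mm, between two rows of round-topped prongs (x = -46 and 46, 12 thick, 62 high; notches 32 wide, floor 30 up). Lay a rod in from above, grip block between the rows: axis 43 mm above the table, middle near x = 0. Upright end board, 76 mm high, at x = +98 to +108. Base 10 thick, x -90 to 110, y -116 to 116
- rod0: round aluminium bar 150 mm long, 26 mm thick, about 0.22 kg, with a 32 mm grey cube (grip block) round its middle on which it lies. Origin at mid-length on the axis (16 mm up when lying), x along the bar. One end is square, the other chamfered (to 14 mm diameter over its last 12 mm); whether +x or -x is chamfered differs from rod to rod: feel for it. None if absent
- rod1: round aluminium bar 150 mm long, 26 mm thick, about 0.22 kg, with a 32 mm grey cube (grip block) round its middle on which it lies. Origin at mid-length on the axis (16 mm up when lying), x along the bar. One end is square, the other chamfered (to 14 mm diameter over its last 12 mm); whether +x or -x is chamfered differs from rod to rod: feel for it. None if absent
- rod2: round aluminium bar 150 mm long, 26 mm thick, about 0.22 kg, with a 32 mm grey cube (grip block) round its middle on which it lies. Origin at mid-length on the axis (16 mm up when lying), x along the bar. One end is square, the other chamfered (to 14 mm diameter over its last 12 mm); whether +x or -x is chamfered differs from rod to rod: feel for it. None if absent
- rod3: round aluminium bar 150 mm long, 26 mm thick, about 0.22 kg, with a 32 mm grey cube (grip block) round its middle on which it lies. Origin at mid-length on the axis (16 mm up when lying), x along the bar. One end is square, the other chamfered (to 14 mm diameter over its last 12 mm); whether +x or -x is chamfered differs from rod to rod: feel for it. None if absent
- brush: oiling brush 160 mm long standing tip down in its stand, about 50 g: round wooden handle 18 mm in diameter from 52 mm to 160 mm above the tip, steel ferrule 16 mm, stiff bristles 13 mm narrowing to 8 mm at the tip. Origin at the tip, z along the brush towards the handle's end
- brush_tip (a point): the end of the brush's bristles
- brush_stand: wooden brush stand, 60 mm square foot with a 50 mm square block, 70 mm high, fixed, with a round upright hole 22 mm in diameter and 62 mm deep in its top. Origin at the underside centre
- stand_floor (a point): centre of the floor of the stand's hole, 8 mm above the table; the brush tip rests here
- pot: small open white ceramic pot, 72 mm across the rim, 60 mm high, fixed. Origin at the underside centre
- pot_rim (a point): centre of the pot's mouth, 60 mm above the table; a dip reaches at least 15 mm below it and may touch the bottom
Mind the look-alikes: they are no part of the job. Leave any black look-alike of the rod2 alone.

How it is judged:
On the way, in this order (a step that is already met when the one before it is completed fails the run):
1. the brush tip is dipped in the pot, at least 15 mm below its rim (horizontal distance between brush_tip and pot_rim below 0.034 m and z of brush_tip in the frame of pot between 0 and 0.046 m), for 0.2 s.
2. the brush tip touches the gauge's oil hole (within 12 mm) (distance between brush_tip and gauge_oil below 0.012 m and contact force between brush and gauge above 0.2 N), for 0.1 s.
3. the brush stands in its stand again, released (horizontal distance between brush_tip and stand_floor below 0.012 m and z of brush_tip in the frame of brush_stand below 0.02 m and angle between brush's own z axis and vertical below 0.25 rad and linear speed of brush below 0.03 m/s and contact force between brush and the fingers below 0.1 N), for 0.2 s.
4. a rod end has been felt in the gauge: at least 23 mm inside the bore (((x of rod0 in the frame of gauge between -0.08 and -0.05 m and y of rod0 in the frame of gauge between -0.008 and 0.008 m and z of rod0 in the frame of gauge between 0.062 and 0.078 m and angle between the x axis of rod0 and the x axis of gauge, either way round below 0.15 rad) or (x of rod1 in the frame of gauge between -0.08 and -0.05 m and y of rod1 in the frame of gauge between -0.008 and 0.008 m and z of rod1 in the frame of gauge between 0.062 and 0.078 m and angle between the x axis of rod1 and the x axis of gauge, either way round below 0.15 rad) or (x of rod2 in the frame of gauge between -0.08 and -0.05 m and y of rod2 in the frame of gauge between -0.008 and 0.008 m and z of rod2 in the frame of gauge between 0.062 and 0.078 m and angle between the x axis of rod2 and the x axis of gauge, either way round below 0.15 rad) or (x of rod3 in the frame of gauge between -0.08 and -0.05 m and y of rod3 in the frame of gauge between -0.008 and 0.008 m and z of rod3 in the frame of gauge between 0.062 and 0.078 m and angle between the x axis of rod3 and the x axis of gauge, either way round below 0.15 rad))), for 0.1 s.
At the end, for the whole second after the job is handed in: every rod present lies at rest in a slot of the rack (axis within 8 mm of the slot's, middle within 30 mm of the rack's, parallel within 0.12 rad, down on the notch floors), chamfered end towards the end board, and the brush stands upright in its stand; all released (all of step 3 and (y of rod0 in the frame of rack between -0.084 and -0.068 m or y of rod0 in the frame of rack between -0.008 and 0.008 m or y of rod0 in the frame of rack between 0.068 and 0.084 m) and x of rod0 in the frame of rack between -0.03 and 0.03 m and z of rod0 in the frame of rack between 0.036 and 0.05 m and angle between the x axis of each of rod0, rod1, rod2, rod3 and the x axis of rack, either way round below 0.12 rad and x of each of rod0_c1, rod1_c1, rod2_c1, rod3_c1 in the frame of rack above 0.03 m and linear speed of each of rod0, rod1, rod2, rod3 below 0.02 m/s and contact force between each of rod0, rod1, rod2, rod3 and the fingers below 0.1 N and (y of rod1 in the frame of rack between -0.084 and -0.068 m or y of rod1 in the frame of rack between -0.008 and 0.008 m or y of rod1 in the frame of rack between 0.068 and 0.084 m) and x of rod1 in the frame of rack between -0.03 and 0.03 m and z of rod1 in the frame of rack between 0.036 and 0.05 m and (y of rod2 in the frame of rack between -0.084 and -0.068 m or y of rod2 in the frame of rack between -0.008 and 0.008 m or y of rod2 in the frame of rack between 0.068 and 0.084 m) and x of rod2 in the frame of rack between -0.03 and 0.03 m and z of rod2 in the frame of rack between 0.036 and 0.05 m and (y of rod3 in the frame of rack between -0.084 and -0.068 m or y of rod3 in the frame of rack between -0.008 and 0.008 m or y of rod3 in the frame of rack between 0.068 and 0.084 m) and x of rod3 in the frame of rack between -0.03 and 0.03 m and z of rod3 in the frame of rack between 0.036 and 0.05 m); the robot touches nothing.
It fails at once if a bystander is shoved more than 5 cm or knocked over (distance of any of dish, stopper, reagent, jar, spatula, beaker, sample_can from where it was at the start of the episode above 0.05 m or angle between any of dish, stopper, reagent, jar, beaker, sample_can's own z axis and vertical above 0.6 rad).
Of rod0, rod1, rod2, rod3 only 2 to 3 are there at a start; the rules pass over those that are not, and their reading is None.
At some moment in a run one of rod0, rod1, rod2, rod3 may be knocked a few centimetres aside while the robot is not near it.
It also fails if it takes over 210 s, if anything falls off the work surface, if the arm or the gripper's body presses on something with over 40 N, if the wrist force passes 120 N, or if a joint passes its speed limit or range.

ROBOT

A 6-joint arm with a two-finger parallel gripper is mounted at the origin on the work surface. World frame = base frame: x ahead of the robot, y to its left, z up, the work surface at z = 0. Lengths are in m, angles in rad, forces in N, time in s.
With the tool pointing down it reaches from about 0.35 to 0.975 m from the base axis. Payload 4.9 kg.
Tool frame: the origin (TCP) lies at the very end of the fingers, on their centre line; the grasp point (between the pads) lies 19 mm behind it; z points along the fingers, y is the line along which they close (so a half turn about z gives the same grasp; the last joint's range is limited). The gripper opens to 85 mm and grips with 20 to 120 N. Pads are 22 mm wide; open, the fingers measure 114 mm over their backs; the gripper's body (76 mm by 85 mm) begins 54 mm behind the grasp point. The pads swing forward as they close: fully open they stand 13 mm farther back than shut.
Start: joints at [-1.291, 0.053, 1.613, -0, 1.476, -0.119], TCP at [0.243, -0.576, 0.231] pointing down, gripper open.
Joint ranges: [-3.01, 3.01], [-1.01, 2.22], [0.06, 2.58], [-1.02, 4.17], [0.09, 2.62], [-3.14, 3.14]. Speed limits (rad/s): [2.57, 2.57, 3.14, 3.14, 3.14, 3.14].

INTERFACE

Orientations are given as a rotation vector (axis times angle).
In Python, from station import ctrl, imaging gives the robot as it stands.
- The arm moves only by the tool play_rows, never from a script. Its argument "series" is a list of rows, each a list of 3 entries, a list of its own where there are three numbers: the opening, from 0 (shut) to 1 (fully open), then the shift along the tool's x, y, z each as a share of 0.05 m, from -1 to 1, then the turn, a rotation vector about the tool's x, y, z each as a share of 8 degrees, from -1 to 1. In form: [[grip, [dx, dy, dz], [ax, ay, az]], ...]. A call has 1 to 8 rows; each row shifts and turns the commanded pose from where the row before left it, along the tool's axes as they then stand; what a row does not reach is not made up. A row lasts 1/8 s, in which the tool goes at most 62.5 mm and 10.7 degrees, less where a joint would pass 70% of its speed; a pose out of reach is approached as far as the arm can. A call with a number of a shift or a turn outside -1 to 1 is refused whole. A call with a gripper value outside its range is refused whole. The fingers move at their own pace and stop on an object; "force" is the grip in N (left out, the last holds). Time passes only in rows, so rows that do not move let the fingers close. It gives the time, the measured TCP pose, the force, the opening and the grip force at its end, in the units of the state.
- ctrl.get_obs(): the state, without advancing time (a new reading comes with each control period).
- imaging.get_image(name): name is "scene" or "top" or "wrist"; returns a dict with "color" (480x640x3 uint8, blue, green, red), "fx", "fy", "cx", "cy" (pixels), "extrinsics" (4x4, takes a point from world to camera coordinates); the wrist camera has in their place "hand_eye" (4x4, takes a point from camera to tool coordinates, whose origin is the TCP and whose axes are the flange's). Camera axes: x right, y down, z forward; pixel columns grow to the right and rows downward; lengths in m; the calibration is good to about 2 mm. The wrist camera is an equidistant fisheye: a pixel r from the principal point sees the ray r / f radians off the axis. A picture is of the moment at which its call begins: read the wrist's pose just before it. There is no depth.
- ctrl.finish_job(): hands the job in; it is judged then, once.
The state is a dict: "t": time; "q": joint angles; "dq": joint speeds; "effort": joint torques, N m; "tool_pos": TCP position; "tool_rot": TCP orientation; "contact_force": force on the tool from outside, world axes, zero at the start; "wrist_torque": the same for the moment, N m; "opening": finger opening in m; "grip_force": force on a finger pad.
Only numpy, scipy, OpenCV 4.12 (cv2) and the standard library are available. Lean on these libraries where they do the work, as an engineer would, in place of code of your own. Each camera call takes 0.05 s, during which the arm holds its last target. There are 200 camera calls.

## Working session

There is one attempt and no reset: what is moved stays moved. The work goes in short steps, Python scripts to look and compute and a tool call to move; the robot and the scene stay as the last step left them, time stands still between calls to the robot, and variables do not carry over. Pictures are saved under pics/ and viewed, at most 14 in all, crops included, and the job is handed in when it is done.

Besides the shell and the picture viewer there is one more tool, called after "Emit:" as name(argument=value, ...) on one line, values as JSON. play_rows: Moves the arm, as the interface text tells. Shift numbers are shares of 0.05 m and turn numbers shares of 8 degrees, none past 1 either way. Its arguments: {"type":"object","properties":{"series":{"type":"array"},"force":{"type":"number"}},"required":["series"]}

```bash
ls; mkdir -p pics
python3 - <<'E'
from station import ctrl, imaging
import cv2, json
import numpy as np
print(ctrl.get_obs())
for n in ("scene","top"):
    d=imaging.get_image(n); cv2.imwrite(f"pics/{n}0.png",d["color"])
    np.savez(f"pics/{n}0.npz",**{k:v for k,v in d.items()})
    print(n,d["fx"],d["fy"],d["cx"],d["cy"],np.round(d["extrinsics"],4).tolist())
d=imaging.get_image("wrist");print(d["fx"],d["cx"],d["cy"],np.round(d["hand_eye"],4).tolist())
E
```

```text
pics
{'t': 0.0, 'q': array([-1.29100093e+00,  5.33250507e-02,  1.61428367e+00, -1.96521923e-05,
        1.47598367e+00, -1.19017808e-01]), 'dq': array([-2.69222418e-04,  2.92748660e-04, -9.81441661e-04, -6.17983927e-04,
        1.60496127e-03,  3.25768169e-05]), 'effort': array([ 3.26928875e-04, -3.93688273e+01, -3.70173562e+01,  1.18792195e-05,
        7.08751773e-03,  1.35778237e-05]), 'tool_pos': array([ 0.24251725, -0.57536309,  0.2300889 ]), 'tool_rot': array([-3.07738695e+00, -6.21919311e-01,  2.82692616e-04]), 'contact_force': array([-0.16030396,  1.02078495, -0.70062866]), 'wrist_torque': array([ 0.01233582, -0.06025428, -0.0357003 ]), 'grip_force': 0.0, 'opening': 0.08543502356276494}
scene 484.9197601127708 484.9197601127708 316.40818304504415 245.11806776328908 [[0.8496, 0.5274, 0.0012, -0.4052], [0.3317, -0.5325, -0.7787, -0.0888], [-0.4101, 0.662, -0.6273, 1.3654], [0.0, 0.0, 0.0, 1.0]]
top 433.7097835231307 433.7097835231307 319.3249002527873 238.26330874705354 [[-0.027, -0.9988, -0.0404, 0.0139], [-0.9863, 0.0332, -0.1617, 0.4835], [0.1628, 0.0355, -0.986, 0.9114], [0.0, 0.0, 0.0, 1.0]]
371.64829954431775 319.887132546333 246.4154961454051 [[0.0003, -0.9477, -0.319, 0.0827], [1.0, 0.0002, 0.0005, 0.0], [-0.0004, -0.319, 0.9477, -0.1432], [0.0, 0.0, 0.0, 1.0]]
```

View pics/scene0.png

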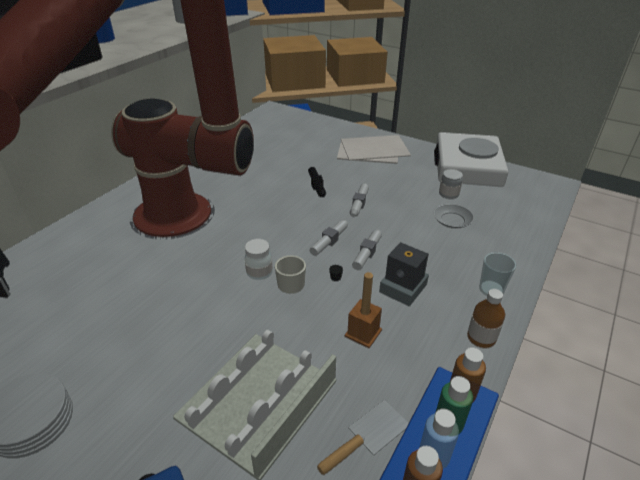

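View pics/top0.png

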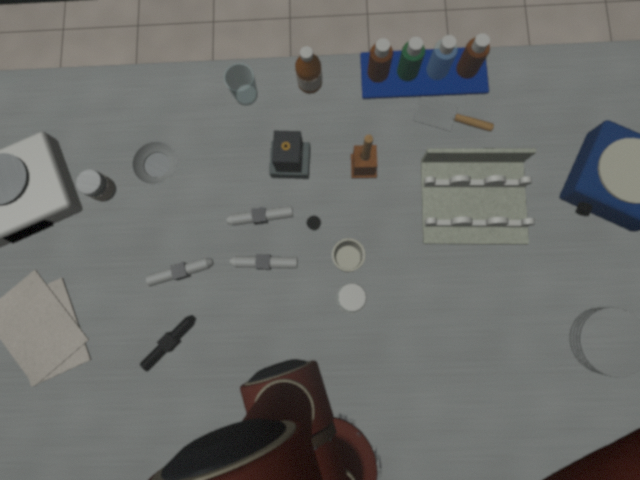

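Top view: rods at (259,215), (264,262) and (180,270). The black look-alike is at (168,342), so I leave it alone. The open pot is at (347,255), with its look-alikes the lidded jar (351,297), dish (155,162) and beaker (241,85). The brush and stand are at (365,160), the gauge at (287,153), the rack at (476,195) and the stopper at (313,222).

```bash
cat > h.py <<'E'
import numpy as np, cv2
from scipy.spatial.transform import Rotation as R
def load(n): return dict(np.load(f"pics/{n}.npz"))
def unproj(d,px,z):
    E=d["extrinsics"];Rm=E[:3,:3];t=E[:3,3]
    r=Rm.T@np.array([(px[0]-d["cx"])/d["fx"],(px[1]-d["cy"])/d["fy"],1]);c=-Rm.T@t
    return c+r*(z-c[2])/r[2]
def proj(d,p):
    E=d["extrinsics"];q=E[:3,:3]@np.asarray(p)+E[:3,3]
    return np.array([d["fx"]*q[0]/q[2]+d["cx"],d["fy"]*q[1]/q[2]+d["cy"]])
def wproj(d,T,p):  # T: 4x4 tool in world
    q=np.linalg.inv(T@d["hand_eye"])@np.append(p,1);q=q[:3]
    th=np.arctan2(np.hypot(q[0],q[1]),q[2]);a=np.arctan2(q[1],q[0])
    return np.array([d["cx"]+d["fx"]*th*np.cos(a),d["cy"]+d["fy"]*th*np.sin(a)])
def wray(d,T,px,z):
    u=(px[0]-d["cx"])/d["fx"];v=(px[1]-d["cy"])/d["fx"];th=np.hypot(u,v);a=np.arctan2(v,u)
    C=T@d["hand_eye"];r=C[:3,:3]@np.array([np.sin(th)*np.cos(a),np.sin(th)*np.sin(a),np.cos(th)]);c=C[:3,3]
    return c+r*(z-c[2])/r[2]
def toolT(o):
    T=np.eye(4);T[:3,:3]=R.from_rotvec(o["tool_rot"]).as_matrix();T[:3,3]=o["tool_pos"];return T
E
python3 - <<'E'
from h import *
a=cv2.imread("pics/top0.png");b=cv2.imread("pics/scene0.png")
c=cv2.resize(a[125:290,140:390],None,fx=3.2,fy=3.2,interpolation=cv2.INTER_CUBIC);cv2.imwrite("pics/c1.png",c)
c=cv2.resize(a[135:255,410:540],None,fx=3.0,fy=3.0,interpolation=cv2.INTER_CUBIC)
e=cv2.resize(b[235:350,340:450],None,fx=3.13,fy=3.13,interpolation=cv2.INTER_CUBIC)[:360]
cv2.imwrite("pics/c2.png",np.hstack([c,e]));print(c.shape,e.shape)
E
```

```text
(360, 390, 3) (360, 344, 3)
```

View pics/c1.png

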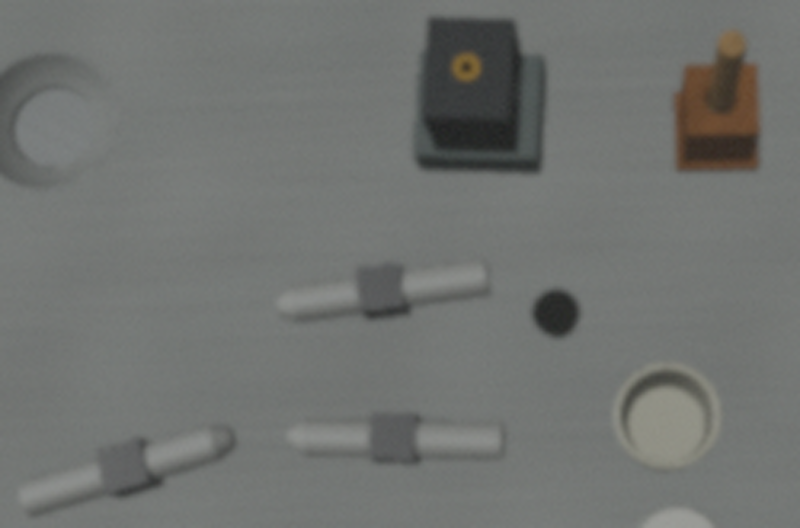

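View pics/c2.png

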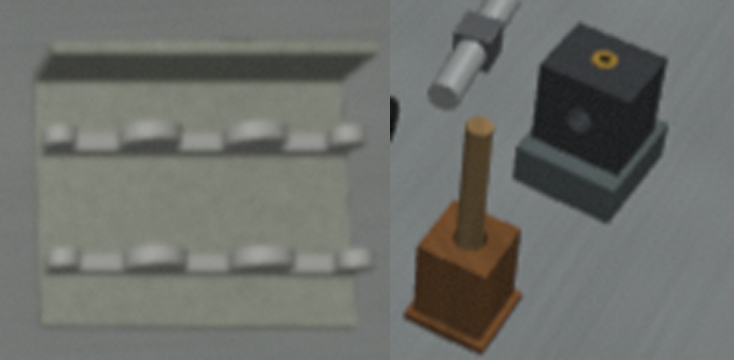

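Run:
```python
from h import *
d=load("top0");s=load("scene0");np.set_printoptions(precision=4,suppress=True)
c1=lambda u,v:(140+u/3.2,125+v/3.2); c2=lambda u,v:(410+u/3,135+v/3); c3=lambda u,v:(340+(u-390)/3.13,235+v/3.13)
for E in (d,s): print("cam",-E["extrinsics"][:3,:3].T@E["extrinsics"][:3,3])
for n,f,l,z in [("gtop",c1,[(428,20),(515,20),(518,110),(425,110)],.105),("oil",c1,[(466,67)],.106),("foot",c1,[(545,55),(541,160),(418,158)],.035),
 ("brushtop",c1,[(732,44)],.168),("stand",c1,[(685,66),(758,66),(757,135),(684,135)],.07),("pot",c1,[(666,415)],.06),
 ("A",c1,[(278,304),(488,277)],.016),("Acube",c1,[(380,288)],.025),("B",c1,[(287,436),(503,440)],.016),("C",c1,[(20,500),(234,438)],.016),
 ("stopper",c1,[(556,312)],.01),("rackbase",c2,[(42,325),(355,325),(38,80)],.01),("notch near",c2,[(100,260),(207,262),(313,263)],.03),("notch far",c2,[(97,142),(202,141),(307,143)],.03)]:
    P=np.array([unproj(d,f(*p),z) for p in l]);print(n,P[:,:2].tolist() and np.round(P[:,:2],4).tolist(),P.mean(0)[:2])
print("scene gtop",[np.round(unproj(s,c3(*p),.105)[:2],4).tolist() for p in [(583,25),(665,60),(625,100),(540,65)]],"oil",unproj(s,c3(605,59),.106),"brushtop",unproj(s,c3(481,125),.168))
```

```text
cam [ 0.3288 -0.0345  0.9774]
cam [ 0.9336 -0.7375  0.7879]
gtop [[0.7077, 0.088], [0.7051, 0.0298], [0.6425, 0.0291], [0.645, 0.0906]] [0.6751 0.0594]
oil [[0.6733, 0.0629]] [0.6733 0.0629]
foot [[0.7079, 0.014], [0.6301, 0.0187], [0.635, 0.106]] [0.6577 0.0462]
brushtop [[0.6565, -0.1075]] [ 0.6565 -0.1075]
stand [[0.6818, -0.0836], [0.6796, -0.1333], [0.6306, -0.1302], [0.6326, -0.0809]] [ 0.6562 -0.107 ]
pot [[0.4429, -0.0618]] [ 0.4429 -0.0618]
A [[0.537, 0.2101], [0.5512, 0.0595]] [0.5441 0.1348]
Acube [[0.544, 0.1353]] [0.544  0.1353]
B [[0.442, 0.203], [0.4345, 0.051]] [0.4382 0.127 ]
C [[0.4028, 0.392], [0.4418, 0.2406]] [0.4223 0.3163]
stopper [[0.5254, 0.012]] [0.5254 0.012 ]
rackbase [[0.4692, -0.2335], [0.4616, -0.4623], [0.6595, -0.243]] [ 0.5301 -0.3129]
notch near [[0.5131, -0.2747], [0.5089, -0.352], [0.5055, -0.4282]] [ 0.5092 -0.3516]
notch far [[0.6028, -0.2791], [0.6005, -0.3562], [0.596, -0.4327]] [ 0.5997 -0.356 ]
scene gtop [[0.6465, 0.0915], [0.7115, 0.0857], [0.7043, 0.0313], [0.6394, 0.0343]] oil [0.6757 0.0632 0.106 ] brushtop [ 0.6605 -0.107   0.168 ]
```

Emit:
play_rows(series=[[1,[0,0,0],[0,0,0.95]],[1,[0,0,0],[0,0,0.95]],[1,[0,0,0],[0,0,0.95]],[1,[0.7,-0.78,0],[0,0,0]],[1,[0.7,-0.78,0],[0,0,0]],[1,[0.7,-0.78,0],[0,0,0]],[1,[0.7,-0.78,0],[0,0,0]],[1,[0.7,-0.78,0],[0,0,0]]])

```text
t: 1.15
tool_pos: [0.4183, -0.3793, 0.231]
tool_rot: [-3.141, -0.001, 0.0]
contact_force: [0.3, -0.5, -0.8]
opening: 0.0855
grip_force: 0.0
```

Emit:
play_rows(series=[[1,[0.7,-0.78,0],[0,0,0]],[1,[0.7,-0.78,0],[0,0,0]],[1,[0.7,-0.78,0],[0,0,0]],[1,[0.7,-0.78,0],[0,0,0]],[1,[0,-0.78,0],[0,0,0]],[1,[0,0,0],[0,0,0]],[1,[0,0,0],[0,0,0]]])

```text
t: 2.02
tool_pos: [0.5572, -0.186, 0.2311]
tool_rot: [3.141, 0.001, -0.001]
contact_force: [0.5, 0.1, -0.1]
opening: 0.0854
grip_force: 0.0
```

```bash
cat >> h.py <<'E'
def snap(name):
    from station import ctrl,imaging
    T=toolT(ctrl.get_obs());d=imaging.get_image(name);return d,T
def yaw(T): return np.degrees(np.arctan2(T[1,0],T[0,0]))
E
python3 - <<'E'
from h import *
d,T=snap("wrist");print(T[:3,3],yaw(T));cv2.imwrite("pics/w1.png",d["color"])
for n,p in dict(brushtop=(.658,-.107,.168),hole=(.658,-.107,.07),oil=(.6745,.063,.106)).items(): print(n,wproj(d,T,p))
E
```

```text
[ 0.55716729 -0.18597012  0.23105697] 0.05181854592115384
brushtop [180.96125266  99.8473795 ]
hole [223.46938865 106.53321734]
oil [ 35.22683726 110.62925528]
```

View pics/w1.png

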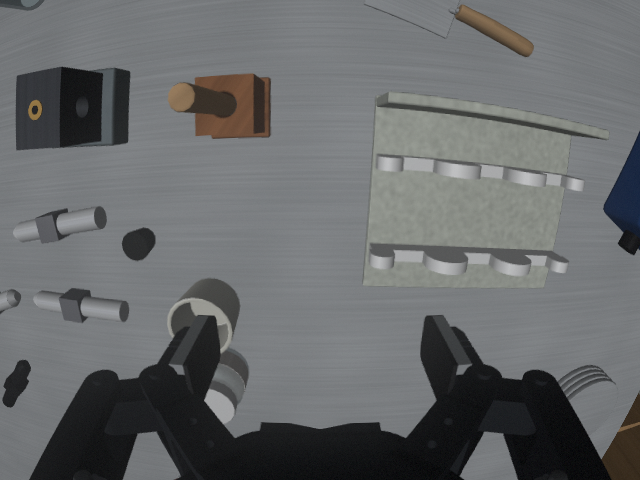

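The wooden-handled brush sits in its stand with its top at (182,97), within 3 px of the prediction. A bore opening shows on the gauge's -y face at (82,107). Now I go for the brush.

Emit:
play_rows(series=[[1,[0.68,-0.53,0],[0,0,0]],[1,[0.68,-0.53,0],[0,0,0]],[1,[0.68,-0.52,0],[0,0,0]],[1,[0,0,0],[0,0,0]],[1,[0,0,0.8],[0,0,0]],[1,[0,0,0.8],[0,0,0]],[1,[0,0,0.8],[0,0,0]],[1,[0,0,0],[0,0,0]]])

```text
t: 3.08
tool_pos: [0.6556, -0.1074, 0.1067]
tool_rot: [-3.14, 0.002, 0.014]
contact_force: [-0.3, -0.2, -0.5]
opening: 0.0853
grip_force: 0.0
```

Emit:
play_rows(series=[[0,[0,0,0],[0,0,0]],[0,[0,0,0],[0,0,0]],[0,[0,0,0],[0,0,0]],[0,[0,0,0],[0,0,0]],[0,[0,0,0],[0,0,0]],[0,[0,0,0],[0,0,0]]], force=60)

```text
t: 3.82
tool_pos: [0.6601, -0.1068, 0.1127]
tool_rot: [3.141, 0.001, 0.003]
contact_force: [-0.6, -1.5, 5.9]
opening: 0.0166
grip_force: 58.4
```

Emit:
play_rows(series=[[0,[0,0,-0.4],[0,0,0]],[0,[0,0,-0.8],[0,0,0]],[0,[0,0,-0.8],[0,0,0]],[0,[0,0,-0.4],[0,0,0]],[0,[0,0,0],[0,0,0]]])

```text
t: 4.45
tool_pos: [0.6601, -0.1067, 0.2334]
tool_rot: [3.141, 0.001, 0.005]
contact_force: [-0.1, -0.5, -0.7]
opening: 0.0165
grip_force: 58.6
```

Emit:
play_rows(series=[[0,[-0.42,-0.1,0],[0,0,0]],[0,[-0.8,-0.16,0],[0,0,0]],[0,[-0.8,-0.16,0],[0,0,0]],[0,[-0.8,-0.16,0],[0,0,0]],[0,[-0.8,-0.16,0],[0,0,0]],[0,[-0.72,-0.16,0],[0,0,0]],[0,[0,0,0],[0,0,0]],[0,[0,0,0],[0,0,0]]])

```text
t: 5.45
tool_pos: [0.4422, -0.0617, 0.2301]
tool_rot: [-3.141, -0.001, 0.002]
contact_force: [-0.7, -0.2, 0.3]
opening: 0.0168
grip_force: 58.6
```

Run:
```python
from h import *
d,T=snap("wrist");print(T[:3,3],yaw(T));w=d["color"]
p=T[:3,3]
for n,q in dict(tip=p-[0,0,.105],pot=(.443,-.0618,.06)).items(): print(n,wproj(d,T,q))
s,_=snap("scene");print("scene tip",proj(s,p-[0,0,.105]),"pot",proj(s,(.443,-.0618,.06)))
u,v=map(int,proj(s,p-[0,0,.03]))
c=cv2.resize(s["color"][v-60:v+100,u-80:u+80],(480,480));cv2.imwrite("pics/w2.png",np.hstack([cv2.resize(w[100:420,160:480],(480,480))[:, :320],c]));print(u-80,v-60)
```

```text
[ 0.44216238 -0.06172387  0.23007814] 0.04597084142490482
tip [320.08915018 245.06440826]
pot [320.13988448 220.46466031]
scene tip [288.21279174 242.09678702] pot [289.50333047 264.58379234]
206 154
```

View pics/w2.png

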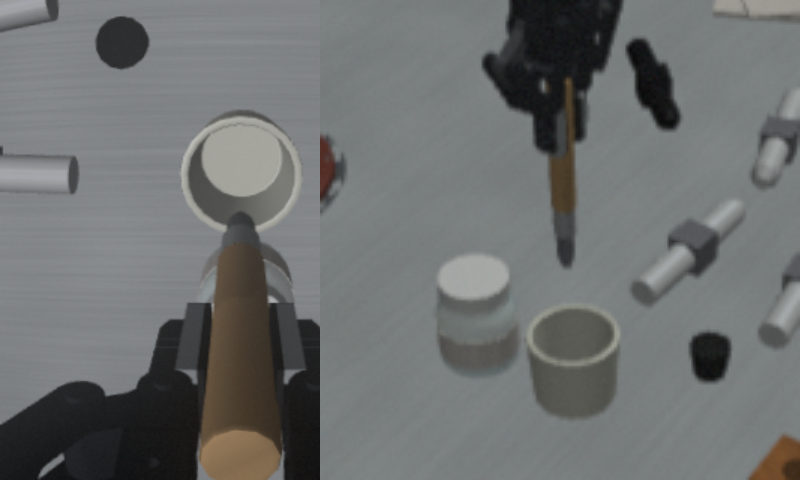

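Tip hangs at wrist (320,243) as predicted, directly over the open pot. Now the dip, then travel to above the oil hole.

Emit:
play_rows(series=[[0,[0,0,0.6],[0,0,0]],[0,[0,0,0.8],[0,0,0]],[0,[0,0,0.5],[0,0,0]],[0,[0,0,0],[0,0,0]],[0,[0,0,0],[0,0,0]],[0,[0,0,0],[0,0,0]],[0,[0,0,0],[0,0,0]],[0,[0,0,0],[0,0,0]]])

```text
t: 6.55
tool_pos: [0.4426, -0.0619, 0.137]
tool_rot: [3.141, 0.001, 0.002]
contact_force: [0.0, 0.4, -0.6]
opening: 0.0164
grip_force: 58.6
```

Emit:
play_rows(series=[[0,[0,0,-0.6],[0,0,0]],[0,[0,0,-0.9],[0,0,0]],[0,[0,0,-0.9],[0,0,0]],[0,[0,0,-0.3],[0,0,0]],[0,[0.4,-0.2,0],[0,0,0]],[0,[0.8,-0.43,0],[0,0,0]],[0,[0.8,-0.43,0],[0,0,0]],[0,[0.8,-0.43,0],[0,0,0]]])

```text
t: 7.55
tool_pos: [0.5828, 0.0137, 0.2696]
tool_rot: [-3.142, -0.001, 0.003]
contact_force: [0.4, 0.2, -0.5]
opening: 0.0166
grip_force: 58.6
```

Emit:
play_rows(series=[[0,[0.8,-0.43,0],[0,0,0]],[0,[0.65,-0.36,0],[0,0,0]],[0,[0.4,-0.21,0],[0,0,0]],[0,[0,0,0],[0,0,0]],[0,[0,0,0],[0,0,0]]])

```text
t: 8.18
tool_pos: [0.6738, 0.0626, 0.2702]
tool_rot: [3.141, 0.001, -0.003]
contact_force: [0.9, -0.6, -0.1]
opening: 0.0165
grip_force: 58.6
```

Run:
```python
from h import *
d,T=snap("wrist");p=T[:3,3];print(p,yaw(T));w=d["color"]
print(wproj(d,T,p-[0,0,.105]),wproj(d,T,(.6745,.063,.106)))
cv2.imwrite("pics/w3.png",cv2.resize(w[130:290,200:440],None,fx=3,fy=3))
```

```text
[0.67379522 0.06263907 0.27015403] 0.04092496892226804
[319.98724885 244.97167788] [319.50197236 222.24755733]
```

View pics/w3.png

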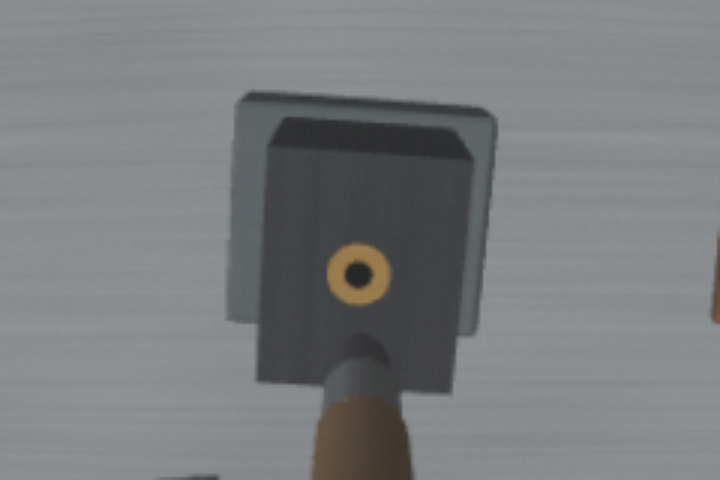

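The oil hole is at wrist (319.4,221.3), as predicted. The gauge is turned about -3°.

Emit:
play_rows(series=[[0,[0,0,0.5],[0,0,0]],[0,[0,0,0.5],[0,0,0]],[0,[0,0,0.1],[0,0,0]],[0,[0,0,0.06],[0,0,0]],[0,[0,0,0.06],[0,0,0]],[0,[0,0,0],[0,0,0]],[0,[0,0,0],[0,0,0]]])

```text
t: 9.1
tool_pos: [0.6749, 0.063, 0.211]
tool_rot: [-3.142, -0.001, -0.002]
contact_force: [0.5, 0.5, -0.1]
opening: 0.0168
grip_force: 58.6
```

Emit:
play_rows(series=[[0,[0,0,0.04],[0,0,0]],[0,[0,0,0],[0,0,0]],[0,[0,0,0.02],[0,0,0]],[0,[0,0,0],[0,0,0]]])

```text
t: 9.6
tool_pos: [0.6754, 0.0629, 0.2097]
tool_rot: [3.142, 0.001, 0.004]
contact_force: [-1.9, -0.4, 7.4]
opening: 0.0164
grip_force: 59.4
```

Emit:
play_rows(series=[[0,[0,0,0],[0,0,0]],[0,[0,0,-0.5],[0,0,0]],[0,[0,0,-0.5],[0,0,0]],[0,[-0.07,0.4,0],[0,0,0]],[0,[-0.07,0.8,0],[0,0,0]],[0,[-0.07,0.8,0],[0,0,0]],[0,[-0.07,0.8,0],[0,0,0]],[0,[-0.03,0.6,0],[0,0,0]]])

```text
t: 10.6
tool_pos: [0.6578, -0.1099, 0.2549]
tool_rot: [-3.141, 0.001, 0.005]
contact_force: [0.6, 0.1, 0.2]
opening: 0.0164
grip_force: 59.0
```

Emit:
play_rows(series=[[0,[0,0,0],[0,0,0]],[0,[0,0,0],[0,0,0]],[0,[0,0,0],[0,0,0]]])

```text
t: 10.98
tool_pos: [0.6591, -0.1063, 0.2567]
tool_rot: [-3.141, -0.003, 0.001]
contact_force: [0.3, 0.5, -0.8]
opening: 0.0167
grip_force: 59.0
```

Run:
```python
from h import *
d,T=snap("wrist");p=T[:3,3];print(p,yaw(T));w=d["color"]
print(wproj(d,T,p-[0,0,.104]),wproj(d,T,(.66,-.1067,.07)))
cv2.imwrite("pics/w4.png",cv2.resize(w[150:290,220:420],None,fx=3,fy=3))
```

```text
[ 0.6590821  -0.10629909  0.25670514] 0.10833163763179217
[320.07102703 245.61593129] [320.45963343 215.91273688]
```

View pics/w4.png

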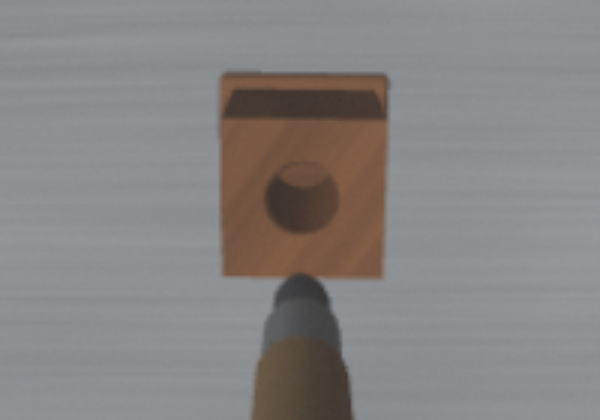

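The hole centre is at (320.7,216), which matches. Lower the brush and release.

Emit:
play_rows(series=[[0,[0,0,0.6],[0,0,0]],[0,[0,0,0.6],[0,0,0]],[0,[0,0,0.6],[0,0,0]],[0,[0,0,0.5],[0,0,0]],[0,[0,0,0.4],[0,0,0]],[0,[0,0,0.13],[0,0,0]],[0,[0,0,0],[0,0,0]],[0,[0,0,0],[0,0,0]]])

```text
t: 12.02
tool_pos: [0.6601, -0.1073, 0.1173]
tool_rot: [3.141, 0.001, 0.003]
contact_force: [0.5, 0.3, -0.3]
opening: 0.0163
grip_force: 59.0
```

Emit:
play_rows(series=[[1,[0,0,0],[0,0,0]],[1,[0,0,0],[0,0,0]],[1,[0,0,0],[0,0,0]],[1,[0,0,0],[0,0,0]],[1,[0,0,-0.6],[0,0,0]],[1,[0,0,-0.8],[0,0,0]],[1,[0,0,-0.8],[0,0,0]],[1,[0,0,0],[0,0,0]]])

```text
t: 13.02
tool_pos: [0.6616, -0.1077, 0.2313]
tool_rot: [3.139, 0.001, 0.014]
contact_force: [0.5, -0.0, -0.7]
opening: 0.0851
grip_force: 0.0
```

Emit:
play_rows(series=[[1,[-0.29,-0.77,-0.1],[0,0,0]],[1,[-0.29,-0.77,-0.1],[0,0,0]],[1,[-0.29,-0.77,-0.1],[0,0,0]],[1,[-0.29,-0.77,-0.1],[0,0,0]],[1,[-0.29,-0.77,0],[0,0,0]],[1,[-0.29,-0.77,0],[0,0,0]],[1,[-0.29,-0.77,0],[0,0,0]],[1,[-0.29,-0.75,0],[0,0,0]]])

```text
t: 14.02
tool_pos: [0.5418, 0.2009, 0.2443]
tool_rot: [3.141, 0.001, -0.003]
contact_force: [0.7, -0.1, 0.4]
opening: 0.0854
grip_force: 0.0
```

Emit:
play_rows(series=[[1,[0,0,0],[0,0,-0.95]],[1,[0,0,0],[0,0,-0.95]],[1,[0,0,0],[0,0,-0.95]],[1,[0,0,0],[0,0,-0.95]],[1,[0,0,0],[0,0,-0.95]],[1,[0,0,0],[0,0,-0.95]],[1,[0,0,0],[0,0,-0.95]],[1,[0,0,0],[0,0,-0.95]]])

```text
t: 15.02
tool_pos: [0.5424, 0.1997, 0.2441]
tool_rot: [-2.705, -1.596, 0.003]
contact_force: [-0.0, -0.3, -1.1]
opening: 0.0851
grip_force: 0.0
```

Emit:
play_rows(series=[[1,[0,0,0],[0,0,-0.95]],[1,[0,0,0],[0,0,-0.95]],[1,[0,0,0],[0,0,-0.95]],[1,[0,0,0],[0,0,-0.95]],[1,[0,0,0],[0,0,-0.5]],[1,[0,0,0],[0,0,0]],[1,[0,0,0],[0,0,0]]])

```text
t: 15.9
tool_pos: [0.5427, 0.1997, 0.245]
tool_rot: [-2.118, -2.319, 0.002]
contact_force: [0.2, -0.8, 0.3]
opening: 0.0852
grip_force: 0.0
```

Run:
```python
from h import *
d,T=snap("wrist");p=T[:3,3];print(p,yaw(T));w=d["color"];cv2.imwrite("pics/w5.png",w)
np.savez("pics/w5.npz",T=T,**d)
for n,q in dict(A=(.544,.1353,.032),B=(.438,.127,.032),C=(.4223,.3163,.032),brush=(.66,-.107,.168),gy=(.677,.092,.07)).items(): print(n,wproj(d,T,q))
```

```text
[0.54272491 0.19974552 0.2449871 ] 95.19055534183147
A [315.11499599 270.66193825]
B [215.20031117 268.78615745]
C [205.97839491  84.20425296]
brush [398.08351456 518.19018966]
gy [438.79901763 332.67453176]
```

View pics/w5.png

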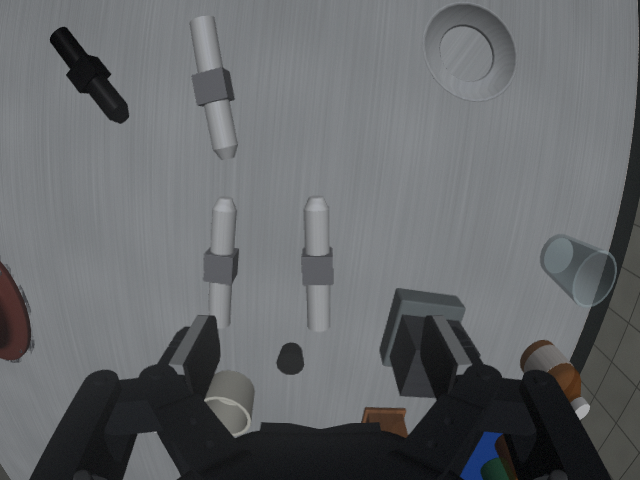

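The chamfers are clear in view: A's end at (317,203) and B's at (225,203) both point +y, and C's at (225,152) points -y. The black one at (88,73) is left alone. Picking A.

Emit:
play_rows(series=[[1,[-0.6,-0.05,0.4],[0,0,0]],[1,[-0.69,-0.04,0.8],[0,0,0]],[1,[0,0,0.9],[0,0,0]],[1,[0,0,0.9],[0,0,0]],[1,[0,0,0.9],[0,0,0]],[1,[0,0,0.6],[0,0,0]],[1,[0,0,0.25],[0,0,0]],[1,[0,0,0],[0,0,0]]])

```text
t: 16.95
tool_pos: [0.5442, 0.1352, 0.0079]
tool_rot: [-2.117, -2.32, 0.001]
contact_force: [0.5, -0.5, 0.1]
opening: 0.0851
grip_force: 0.0
```

Emit:
play_rows(series=[[0,[0,0,0],[0,0,0]],[0,[0,0,0],[0,0,0]],[0,[0,0,0],[0,0,0]],[0,[0,0,0],[0,0,0]],[0,[0,0,0],[0,0,0]]], force=50)

```text
t: 17.58
tool_pos: [0.5456, 0.1353, 0.0096]
tool_rot: [2.116, 2.32, 0.003]
contact_force: [1.0, 0.4, 5.3]
opening: 0.0312
grip_force: 51.5
```

Run:
```python
from h import *
d=load("w5");T=np.eye(4);T[:3,:3]=R.from_rotvec([np.pi,0,0]).as_matrix();T[:3,3]=[.6738,.06264,.27015]
P=np.array([wray(d,T,(200+u/3,130+v/3),.105) for u,v in [(270,148),(472,160),(452,393),(258,382)]])
print(P,P.mean(0),np.linalg.norm(P[0]-P[1]),np.linalg.norm(P[0]-P[3]))
for a,b in((0,3),(1,2)): print(np.degrees(np.arctan2(*(P[a]-P[b])[[1,0]])))
for a,b in((0,1),(3,2)): print(np.degrees(np.arctan2(*(P[a]-P[b])[[1,0]]))-90)
print("oil",wray(d,T,(200+358/3,130+274/3),.106))
```

```text
[[0.71128644 0.08700903 0.105     ]
 [0.70797216 0.03064316 0.105     ]
 [0.63847379 0.03463034 0.105     ]
 [0.64192482 0.09206858 0.105     ]] [0.6749143  0.06108778 0.105     ] 0.05646323128950393 0.06954591178630812
-4.1720219762534585
-3.283508060148991
-3.3650818526861173
-3.4383299138411445
oil [0.67510494 0.06249857 0.106     ]
```

Emit:
play_rows(series=[[0,[0,0,-0.5],[0,0,0]],[0,[0,0,-0.8],[0,0,0]],[0,[0,0,-0.8],[0,0,0]],[0,[0.8,0.6,-0.6],[0,0,0.5]],[0,[0.8,0.7,0],[0,0,0.52]],[0,[0.8,0.7,0],[0,0,0]],[0,[0.7,0.6,0],[0,0,0]],[0,[0,0,0],[0,0,0]]])

```text
t: 18.58
tool_pos: [0.6735, 0.2918, 0.1403]
tool_rot: [-2.274, -2.165, 0.005]
contact_force: [-0.9, -0.8, -2.6]
opening: 0.0311
grip_force: 50.8
```

Run:
```python
from h import *
d,T=snap("wrist");p=T[:3,3];print(p,yaw(T));w=d["color"];np.savez("pics/w6.npz",T=T,**d)
s,_=snap("scene");t,_=snap("top")
cv2.imwrite("pics/w6.png",np.hstack([cv2.resize(w[120:420,180:480],(400,400)),cv2.resize(t["color"][90:250,200:360],(400,400))]))
print(wproj(d,T,(.677,.092,.07)),wproj(d,T,(.677,.092,.105)))
```

```text
[0.67348451 0.29175677 0.14034312] 87.20241269999771
[334.19445026 468.10373877] [335.18526673 499.20545969]
```

View pics/w6.png

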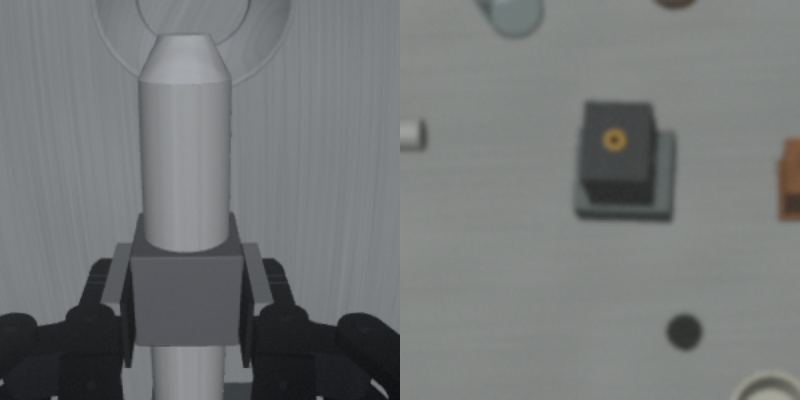

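Run:
```python
from h import *
w=cv2.imread("pics/w1.png");d=load("w5");T=np.eye(4);T[:3,:3]=R.from_euler('z',.05,degrees=True).as_matrix()@R.from_rotvec([np.pi,0,0]).as_matrix();T[:3,3]=[.55717,-.18597,.23106]
g=np.array([.675,.061,0]);Rg=R.from_euler('z',-3.5,degrees=True).as_matrix()
c=w[55:160,5:135];a=cv2.resize(c,None,fx=3,fy=3,interpolation=cv2.INTER_CUBIC);b=a.copy()
for r,col in((.0145,(0,0,255)),(.0105,(0,255,0))):
    pts=[wproj(d,T,g+Rg@np.array([r*np.cos(t),-.029,.07+r*np.sin(t)])) for t in np.linspace(0,6.28,60)]
    cv2.polylines(b,[((np.array(pts)-[5,55])*3).astype(np.int32)],True,col,1)
s=cv2.imread("pics/scene0.png")[240:300,375:435];sd=load("scene0");S=cv2.resize(s,(315,315),interpolation=cv2.INTER_CUBIC)
f=lambda im:cv2.convertScaleAbs(im,alpha=2)
cv2.imwrite("pics/m.png",np.hstack([f(a),f(b)]));print(a.shape)
```

```text
(315, 390, 3)
```

View pics/m.png

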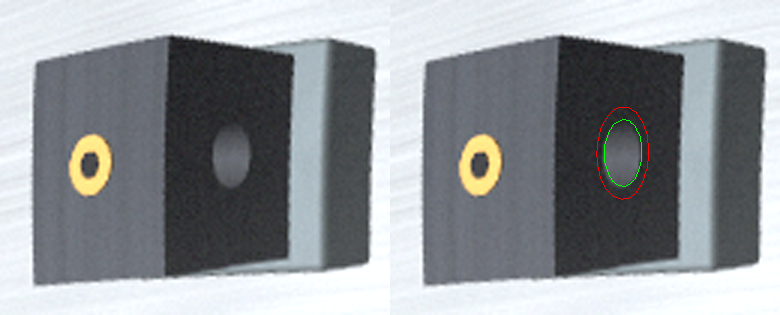

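The gauge's -y opening fits the 21 mm circle, so it is the exit and the mouth is on +y. Next I work out A's offset in the grip and the pre-insert pose.

```bash
cat >> h.py <<'E'
G=np.array([.675,.061,0]);GY=-3.5
def go(T,p,yawt):
    "units (tool axes) from T to p, yaw"
    dl=T[:3,:3].T@(np.asarray(p)-T[:3,3])
    return np.round(dl/.05,2), round(-((yawt-yaw(T)+180)%360-180)/8,2)
def gp(x,y=0,z=.07): return G+R.from_euler('z',GY-90,degrees=True).as_matrix()@np.array([x,y,z])
E
python3 - <<'E'
from h import *
from station import ctrl
d=load("w6");T=d["T"];p=T[:3,3]
q=wray(d,T,(180+187*.75,120+297*.75),p[2]+.0224);print("cube centre in tool",T[:3,:3].T@(q-p))
T=toolT(ctrl.get_obs());print(T[:3,3],yaw(T),gp(-125));print(go(T,gp(-.130,0,.0636),86.5))
E
```

```text
cube centre in tool [ 0.00245709  0.00075655 -0.02240505]
[0.67232914 0.28936768 0.1418091 ] 87.08141316898991 [8.30606744e+00 1.24827850e+02 7.00000000e-02]
(array([-1.96,  0.32,  1.57]), np.float64(0.07))
```

Emit:
play_rows(series=[[0,[-0.4,0.16,0.3],[0,0,0.07]],[0,[-0.6,0.16,0.5],[0,0,0]],[0,[-0.6,0,0.5],[0,0,0]],[0,[-0.36,0,0.27],[0,0,0]],[0,[0,0,0],[0,0,0]],[0,[0,0,0],[0,0,0]],[0,[0,0,0],[0,0,0]]])

```text
t: 19.6
tool_pos: [0.6847, 0.1926, 0.0666]
tool_rot: [2.285, 2.153, 0.004]
contact_force: [0.7, 0.9, -1.9]
opening: 0.0312
grip_force: 50.8
```

Run:
```python
from h import *
from station import ctrl
T=toolT(ctrl.get_obs());print(T[:3,3],yaw(T),T[:3,2]);print(go(T,gp(-.130,0,.0636),86.5))
d,T=snap("wrist");t,_=snap("top")
c=np.hstack([cv2.resize(d["color"][200:480,200:440],(480,560)),cv2.resize(t["color"][100:240,220:300],(320,560))]);cv2.imwrite("pics/w7.png",c)
```

```text
[0.68470962 0.19257035 0.06657041] 86.59307037439031 [ 2.82161915e-03  7.35243779e-04 -9.99995749e-01]
(array([-0.04, -0.03,  0.06]), np.float64(0.01))
```

Emit:
play_rows(series=[[0,[0,-0.02,0.04],[0,0,0]],[0,[-0.3,0,0],[0,0,0]],[0,[-0.2,0,0],[0,0,0]],[0,[-0.1,0,0],[0,0,0]],[0,[-0.08,0,0],[0,0,0]],[0,[-0.08,0,0],[0,0,0]],[0,[0,0,0],[0,0,0]],[0,[0,0,0],[0,0,0]]])

```text
t: 20.7
tool_pos: [0.6804, 0.1537, 0.0628]
tool_rot: [-2.287, -2.153, -0.0]
contact_force: [0.3, 0.7, -2.3]
opening: 0.0309
grip_force: 50.8
```

```bash
cat >> h.py <<'E'
def gx():
    from station import ctrl
    o=ctrl.get_obs();T=toolT(o);l=R.from_euler('z',GY-90,degrees=True).as_matrix().T@(T[:3,3]-G)
    print("tcp in gauge mm",np.round(l*1000,1),"yaw",round(yaw(T),2),"F gauge",np.round(R.from_euler('z',GY-90,degrees=True).as_matrix().T@o["contact_force"],1),"tau",np.round(o["wrist_torque"],2))
E
python3 -c "
from h import *
gx()"
```

```text
tcp in gauge mm [-92.9  -0.2  62.8] yaw 86.54 F gauge [-0.7  0.3 -2.3] tau [0.01 0.01 0.02]
```

Emit:
play_rows(series=[[0,[-0.15,0,0],[0,0,0]],[0,[-0.12,0,0],[0,0,0]],[0,[-0.06,0,0],[0,0,0]],[0,[-0.04,0,0],[0,0,0]],[0,[-0.04,0,0],[0,0,0]],[0,[0,0,0],[0,0,0]]])

```text
t: 21.45
tool_pos: [0.6796, 0.1382, 0.0636]
tool_rot: [-2.284, -2.149, -0.013]
contact_force: [1.1, 14.9, -1.1]
opening: 0.0308
grip_force: 50.7
```

```bash
python3 -c "
from h import *
gx()"
```

```text
tcp in gauge mm [-77.3  -0.1  63.6] yaw 86.53 F gauge [-15.    0.2  -1.1] tau [ 2.49 -0.2  -0.11]
```

Emit:
play_rows(series=[[0,[-0.03,0,0],[0,0,0]],[0,[-0.03,0,0],[0,0,0]],[0,[0,0,0],[0,0,0]],[0,[0,0,0],[0,0,0]]])

```text
t: 21.95
tool_pos: [0.6796, 0.1381, 0.064]
tool_rot: [-2.281, -2.148, -0.019]
contact_force: [1.4, 22.9, -2.3]
opening: 0.031
grip_force: 50.7
```

```bash
python3 -c "
from h import *
gx()"
```

```text
tcp in gauge mm [-77.2  -0.2  64. ] yaw 86.56 F gauge [-22.9  -0.   -2.3] tau [ 3.72 -0.19 -0.12]
```

Seated firmly at TCP -77 mm, which I take as the square reading and agrees with the view. I withdraw, lift, turn and carry A to the rack.

Emit:
play_rows(series=[[0,[0.4,0,0],[0,0,0]],[0,[0.6,0,0],[0,0,0]],[0,[0.6,0,0],[0,0,0]],[0,[0.2,0,-0.4],[0,0,0]],[0,[0,0,-0.9],[0,0,0]],[0,[0,0,-0.9],[0,0,0]],[0,[0,0,-0.9],[0,0,0]],[0,[0,0,-0.7],[0,0,0]]])

```text
t: 22.95
tool_pos: [0.6852, 0.219, 0.2573]
tool_rot: [2.287, 2.15, 0.004]
contact_force: [-0.0, -0.1, -2.0]
opening: 0.0307
grip_force: 50.7
```

Emit:
play_rows(series=[[0,[0,0,0],[0,0,0.93]],[0,[0,0,0],[0,0,0.93]],[0,[0,0,0],[0,0,0.93]],[0,[0,0,0],[0,0,0.93]],[0,[0,0,0],[0,0,0.93]],[0,[0,0,0],[0,0,0.93]],[0,[0,0,0],[0,0,0.93]],[0,[0,0,0],[0,0,0.93]]])

```text
t: 23.95
tool_pos: [0.6847, 0.2189, 0.2543]
tool_rot: [3.056, 0.725, 0.002]
contact_force: [-0.6, 0.2, -2.3]
opening: 0.0312
grip_force: 50.9
```

Emit:
play_rows(series=[[0,[0,0,0],[0,0,0.93]],[0,[0,0,0],[0,0,0.93]],[0,[0,0,0],[0,0,0.93]],[0,[0,0,0],[0,0,0.93]],[0,[-0.15,0.7,0],[0,0,0]],[0,[-0.15,0.9,0],[0,0,0]],[0,[-0.15,0.9,0],[0,0,0]],[0,[-0.15,0.9,0],[0,0,0]]])

```text
t: 24.95
tool_pos: [0.646, 0.0493, 0.2544]
tool_rot: [3.14, -0.077, 0.003]
contact_force: [-0.4, -0.3, -2.4]
opening: 0.0308
grip_force: 50.8
```

```bash
python3 -c "
from h import *
from station import ctrl
o=ctrl.get_obs();T=toolT(o);print(T[:3,3],yaw(T),o['q']);print(go(T,(.5547,-.3541,.24),-2.8),go(T,(.5508,-.4305,.24),-2.8))"
```

```text
[0.64598159 0.04927175 0.25442004] -2.7946141980990444 [-3.81876196e-02  9.23829786e-02  1.53271668e+00 -1.08100553e-03
  1.51475158e+00  1.58144447e+00]
(array([-1.43,  8.15,  0.29]), np.float64(0.0)) (array([-1.43,  9.68,  0.3 ]), np.float64(0.0))
```

Emit:
play_rows(series=[[0,[-0.12,0.81,0],[0,0,0]],[0,[-0.12,0.81,0],[0,0,0]],[0,[-0.12,0.81,0],[0,0,0]],[0,[-0.12,0.81,0],[0,0,0]],[0,[-0.12,0.81,0],[0,0,0]],[0,[-0.12,0.81,0],[0,0,0]],[0,[-0.12,0.81,0],[0,0,0]],[0,[-0.12,0.81,0],[0,0,0]]])

```text
t: 25.95
tool_pos: [0.582, -0.2719, 0.2545]
tool_rot: [3.139, -0.077, 0.002]
contact_force: [-0.0, -0.6, -2.3]
opening: 0.0309
grip_force: 50.8
```

Emit:
play_rows(series=[[0,[-0.12,0.81,0.2],[0,0,0]],[0,[-0.12,0.81,0.2],[0,0,0]],[0,[-0.12,0.81,0],[0,0,0]],[0,[-0.12,0.79,0],[0,0,0]],[0,[0,0,0],[0,0,0]],[0,[0,0,0],[0,0,0]],[0,[0,0,0],[0,0,0]]])

```text
t: 26.82
tool_pos: [0.5514, -0.4286, 0.2334]
tool_rot: [3.14, -0.074, 0.0]
contact_force: [-0.4, 0.6, -2.2]
opening: 0.0313
grip_force: 50.9
```

```bash
cat >> h.py <<'E'
def rackpt(c,yw,p): return np.array([c[0],c[1],0])+R.from_euler('z',yw,degrees=True).as_matrix()@np.array(p)
E
python3 - <<'E'
from h import *
d,T=snap("wrist");print(T[:3,3],yaw(T));np.savez("pics/w8.npz",T=T,**d)
im=d["color"].copy()
c=(.5545,-.354);yw=-2.8
for y in(-.076,0,.076):
  for x in (-.046,.046):
    for s in(-.016,.016):
        u=wproj(d,T,rackpt(c,yw,(x,y+s,.03)));v=wproj(d,T,rackpt(c,yw,(x,y+s,.05)))
        cv2.line(im,tuple(u.astype(int)),tuple(v.astype(int)),(0,0,255),1)
b=[wproj(d,T,rackpt(c,yw,q)) for q in[(-.09,-.116,.01),(.11,-.116,.01),(.11,.116,.01),(-.09,.116,.01)]]
cv2.polylines(im,[np.array(b).astype(np.int32)],True,(0,255,0),1)
b=[wproj(d,T,rackpt(c,yw,q)) for q in[(.098,-.116,.076),(.108,-.116,.076),(.108,.116,.076),(.098,.116,.076)]]
cv2.polylines(im,[np.array(b).astype(np.int32)],True,(255,0,0),1)
cv2.imwrite("pics/w8.png",cv2.resize(im[60:360,40:440],None,fx=2,fy=2,interpolation=cv2.INTER_CUBIC))
E
```

```text
[ 0.55140972 -0.42859737  0.23336851] -2.6944033717288884
```

View pics/w8.png

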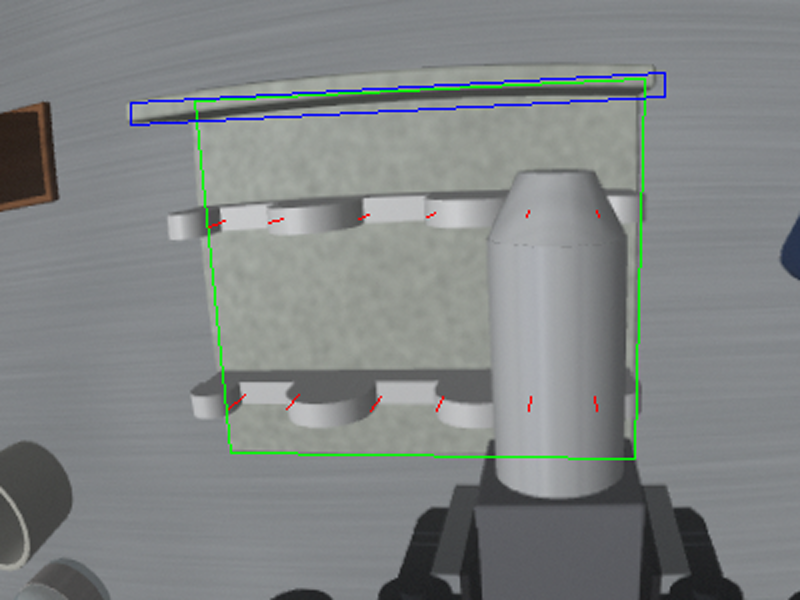

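The overlay fits the rack notches within about 2 px. Lowering A into slot y = -76.

Emit:
play_rows(series=[[0,[0,0.02,0.6],[0,0,0]],[0,[0,0,0.8],[0,0,0]],[0,[0,0,0.8],[0,0,0]],[0,[0,0,0.8],[0,0,0]],[0,[0,0,0.4],[0,0,0]],[0,[0,0,0.2],[0,0,0]],[0,[0,0,0],[0,0,0]],[0,[0,0,0],[0,0,0]]])

```text
t: 27.88
tool_pos: [0.5522, -0.4314, 0.055]
tool_rot: [3.138, -0.075, 0.004]
contact_force: [-0.2, 0.5, -1.7]
opening: 0.0314
grip_force: 50.8
```

Emit:
play_rows(series=[[0,[0,0,0.1],[0,0,0]],[0,[0,0,0.1],[0,0,0]],[0,[0,0,0.06],[0,0,0]],[0,[0,0,0],[0,0,0]],[0,[0,0,0],[0,0,0]]])

```text
t: 28.5
tool_pos: [0.5511, -0.4305, 0.0398]
tool_rot: [-3.141, 0.075, -0.0]
contact_force: [0.3, 0.5, -1.2]
opening: 0.0309
grip_force: 50.8
```

Emit:
play_rows(series=[[0,[0,0,0.05],[0,0,0]],[0,[0,0,0],[0,0,0]],[0.6,[0,0,0],[0,0,0]],[0.6,[0,0,0],[0,0,0]],[0.6,[0,0,0],[0,0,0]],[0.6,[0,0,-0.5],[0,0,0]],[0.6,[0,0,-0.8],[0,0,0]],[0.6,[0,0,-0.8],[0,0,0]]])

```text
t: 29.5
tool_pos: [0.551, -0.4303, 0.1433]
tool_rot: [-3.14, 0.075, 0.0]
contact_force: [0.9, -0.3, -0.2]
opening: 0.0511
grip_force: 0.0
```

Emit:
play_rows(series=[[0.6,[0,0,-0.8],[0,0,0]],[0.6,[0,0,-0.8],[0,0,0]],[0.6,[0,-0.8,-0.4],[0,0,0]],[0.6,[0,-0.8,0],[0,0,0]],[0.6,[0,-0.8,0],[0,0,0]],[0.6,[0,0,0],[0,0,0]],[0.6,[0,0,0],[0,0,0]]])

```text
t: 30.38
tool_pos: [0.5569, -0.311, 0.2426]
tool_rot: [3.14, -0.075, 0.0]
contact_force: [-0.7, -0.8, -0.0]
opening: 0.0513
grip_force: 0.0
```

Run:
```python
from h import *
t,_=snap("top");np.savez("pics/t1.npz",**t)
d,T=snap("wrist");print(T[:3,3],yaw(T))
a=cv2.resize(t["color"][130:300,130:550],(800,324));b=cv2.resize(d["color"][60:380,150:630],(414,276))
c=np.zeros((600,800,3),np.uint8);c[:324]=a;c[324:,:414]=b;
c[324:,414:]=cv2.resize(d["color"][120:352,220:544],(386,276));cv2.imwrite("pics/w9.png",c)
```

```text
[ 0.55681261 -0.31140483  0.24239655] -2.7839512877143773
```

View pics/w9.png

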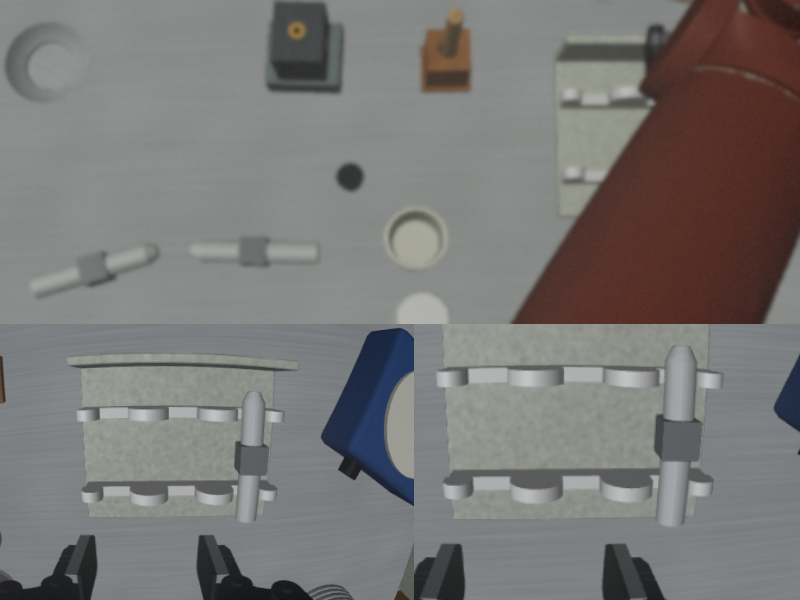

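A lies seated in the slot with its chamfer to the end board; B and C have not moved. Now B.

Run:
```python
from h import *
from station import ctrl
d=load("w5");t=load("t1")
for n,a,b,k in(("B",(225,198),(220,327),(221,266)),("C",(204,17),(227,157),(212,85)),("Aold",(317,198),(318,331),(317,267))):
    A=wray(d,d["T"],a,.016);B=wray(d,d["T"],b,.016);K=wray(d,d["T"],k,.025);print(n,A[:2],B[:2],(A+B)[:2]/2,K[:2],np.degrees(np.arctan2(*(A-B)[[1,0]])))
T=toolT(ctrl.get_obs());print(go(T,(.44,.1275,.24),87.2))
```

```text
B [0.44388658 0.20067617] [0.43762216 0.04495623] [0.44075437 0.1228162 ] [0.44266622 0.12789702] 87.69630461241498
C [0.40777591 0.39033695] [0.44432513 0.2436017 ] [0.42605052 0.31696932] [0.42640452 0.31620749] 103.98677160505235
Aold [0.5393355  0.20828179] [0.55424603 0.05288702] [0.54679076 0.1305844 ] [0.54577084 0.13675603] 95.48089891391069
(array([-2.76, -8.66,  0.04]), np.float64(-11.25))
```

Emit:
play_rows(series=[[0.8,[-0.25,-0.79,0],[0,0,0]],[0.8,[-0.25,-0.79,0],[0,0,0]],[0.8,[-0.25,-0.79,0],[0,0,0]],[0.8,[-0.25,-0.79,0],[0,0,0]],[0.8,[-0.25,-0.79,0],[0,0,0]],[0.8,[-0.25,-0.79,0],[0,0,0]],[0.8,[-0.25,-0.79,0],[0,0,0]],[0.8,[-0.25,-0.79,0],[0,0,0]]])

```text
t: 31.48
tool_pos: [0.4721, 0.0102, 0.2425]
tool_rot: [3.141, -0.078, 0.001]
contact_force: [0.4, 0.1, -0.1]
opening: 0.0682
grip_force: 0.0
```

Emit:
play_rows(series=[[0.8,[-0.25,-0.79,0],[0,0,0]],[0.8,[-0.25,-0.79,0],[0,0,0]],[0.8,[-0.25,-0.76,0],[0,0,0]],[0.8,[0,0,0],[0,0,-0.94]],[0.8,[0,0,0],[0,0,-0.94]],[0.8,[0,0,0],[0,0,-0.94]],[0.8,[0,0,0],[0,0,-0.94]],[0.8,[0,0,0],[0,0,-0.94]]])

```text
t: 32.48
tool_pos: [0.4409, 0.1278, 0.2425]
tool_rot: [2.996, 0.945, 0.0]
contact_force: [-0.5, -0.5, -0.2]
opening: 0.0683
grip_force: 0.0
```

Emit:
play_rows(series=[[0.8,[0,0,0],[0,0,-0.94]],[0.8,[0,0,0],[0,0,-0.94]],[0.8,[0,0,0],[0,0,-0.94]],[0.8,[0,0,0],[0,0,-0.94]],[0.8,[0,0,0],[0,0,-0.94]],[0.8,[0,0,0],[0,0,-0.94]],[0.8,[0,0,0],[0,0,-0.94]],[0.8,[0,0,0],[0,0,0]]])

```text
t: 33.48
tool_pos: [0.4408, 0.1279, 0.2424]
tool_rot: [2.273, 2.169, -0.0]
contact_force: [-0.6, -0.0, 0.2]
opening: 0.0684
grip_force: 0.0
```

Run:
```python
from h import *
d,T=snap("wrist");np.savez("pics/w10.npz",T=T,**d);print(T[:3,3],yaw(T));print(go(T,(.4405,.127,.0075),87.5))
g=cv2.cvtColor(d["color"],cv2.COLOR_BGR2GRAY)
# bright rod blob near predicted position
m=(g>150).astype(np.uint8)
u=wproj(d,T,(.4405,.127,.016));print("pred",u, wproj(d,T,(.4405+.0032,.127+.075,.016)),wproj(d,T,(.4405-.0032,.127-.075,.016)))
n,l,st,ce=cv2.connectedComponentsWithStats(m)
for i in range(1,n):
    if st[i][4]>300: print(st[i],ce[i])
```

```text
[0.44079295 0.12787044 0.24238837] 87.32554031168868
(array([-0.02, -0.  ,  4.7 ]), np.float64(-0.02))
pred [319.052496   207.91570047] [318.73712035 133.79206705] [319.3578002  276.00010426]
[297  35  24  46 464] [308.15732759  57.42241379]
[312 135  16  60 479] [319.13152401 160.45302714]
[301 360  62  47 663] [330.58823529 376.12669683]
[ 229  380   46   37 1315] [250.74904943 398.31787072]
```

Emit:
play_rows(series=[[0.8,[0,0,0.6],[0,0,0]],[0.8,[0,0,0.9],[0,0,0]],[0.8,[0,0,0.9],[0,0,0]],[0.8,[0,0,0.9],[0,0,0]],[0.8,[0,0,0.8],[0,0,0]],[0.8,[0,0,0.4],[0,0,0]],[0.8,[0,0,0.18],[0,0,0]],[0.8,[0,0,0],[0,0,0]]])

```text
t: 34.52
tool_pos: [0.4404, 0.1284, 0.0083]
tool_rot: [-2.27, -2.171, 0.001]
contact_force: [0.9, -0.3, 1.2]
opening: 0.0682
grip_force: 0.0
```

Emit:
play_rows(series=[[0,[0,0,0],[0,0,0]],[0,[0,0,0],[0,0,0]],[0,[0,0,0],[0,0,0]],[0,[0,0,0],[0,0,0]],[0,[0,0,0],[0,0,0]]], force=50)

```text
t: 35.15
tool_pos: [0.4415, 0.1287, 0.0097]
tool_rot: [2.269, 2.171, 0.003]
contact_force: [-0.7, -0.4, 5.6]
opening: 0.031
grip_force: 51.5
```

Emit:
play_rows(series=[[0,[0,0,-0.5],[0,0,0]],[0,[0,0,-0.8],[0,0,0]],[0,[0,0,-0.8],[0,0,0]],[0,[0,0,-0.8],[0,0,0]],[0,[0,0,0],[0,0,0]],[0,[0,0,0],[0,0,0]]])

```text
t: 35.9
tool_pos: [0.4392, 0.1284, 0.1515]
tool_rot: [-2.268, -2.171, 0.003]
contact_force: [0.3, -0.4, -2.5]
opening: 0.031
grip_force: 50.6
```

Run:
```python
from h import *
d,T=snap("wrist");np.savez("pics/w11.npz",T=T,**d);cv2.imwrite("pics/w11.png",d["color"]);print(T[:3,3],yaw(T))
a=load("w6")["color"][120:420,180:480].astype(int);b=d["color"][120:420,180:480].astype(int)
# vertical offset of the held rod versus A, by profile correlation on central strip
p=a[:,120:160].mean((1,2));q=b[:,120:160].mean((1,2))
e=[(np.mean((p[30:250]-q[30+k:250+k])**2),k) for k in range(-25,26)];print(sorted(e)[:3])
print(go(T,gp(-.16,0,.12),86.5),go(T,gp(-.13,0,.0636),86.5))
```

```text
[0.43919705 0.12838732 0.1515207 ] 87.48689527994846
[(np.float64(2.806414457070708), 4), (np.float64(3.314181818181819), 5), (np.float64(17.841084595959593), 3)]
(array([2.06, 4.83, 0.62]), np.float64(0.12)) (array([1.46, 4.82, 1.75]), np.float64(0.12))
```

Emit:
play_rows(series=[[0,[0.3,0.5,0],[0,0,0.12]],[0,[0.4,0.8,0],[0,0,0]],[0,[0.4,0.8,0],[0,0,0]],[0,[0.4,0.8,0],[0,0,0]],[0,[0.36,0.8,0],[0,0,0]],[0,[0.2,0.8,0.3],[0,0,0]],[0,[0,0.33,0.3],[0,0,0]],[0,[0,0,0],[0,0,0]]])

```text
t: 36.95
tool_pos: [0.6855, 0.2164, 0.1176]
tool_rot: [-2.285, -2.149, 0.011]
contact_force: [0.2, -0.3, -2.9]
opening: 0.0309
grip_force: 50.6
```

Emit:
play_rows(series=[[0,[-0.1,0,0.5],[0,0,0]],[0,[-0.2,0,0.4],[0,0,0]],[0,[-0.3,0,0.24],[0,0,0]],[0,[0,0,0],[0,0,0]],[0,[0,0,0],[0,0,0]]])

```text
t: 37.58
tool_pos: [0.6861, 0.1871, 0.0674]
tool_rot: [2.288, 2.152, 0.002]
contact_force: [-1.1, -0.2, -1.4]
opening: 0.0307
grip_force: 50.7
```

```bash
python3 -c "
from h import *
gx()"
```

```text
tcp in gauge mm [-126.5    3.4   67.4] yaw 86.49 F gauge [ 0.3 -1.1 -1.4] tau [0.   0.02 0.02]
```

Emit:
play_rows(series=[[0,[0,-0.07,0.08],[0,0,0]],[0,[0,0,0],[0,0,0]],[0,[0,0,0],[0,0,0]]])

```text
t: 37.95
tool_pos: [0.6821, 0.1877, 0.0625]
tool_rot: [2.287, 2.153, 0.0]
contact_force: [-0.7, -0.1, -1.7]
opening: 0.0309
grip_force: 50.7
```

```bash
python3 -c "
from h import *
gx()"
```

```text
tcp in gauge mm [-126.9   -0.7   62.5] yaw 86.55 F gauge [ 0.2 -0.7 -1.7] tau [ 0.01  0.   -0.  ]
```

Emit:
play_rows(series=[[0,[-0.25,0.01,-0.02],[0,0,0]],[0,[-0.2,0,0],[0,0,0]],[0,[-0.1,0,0],[0,0,0]],[0,[-0.08,0,0],[0,0,0]],[0,[-0.06,0,0],[0,0,0]],[0,[0,0,0],[0,0,0]]])

```text
t: 38.7
tool_pos: [0.6804, 0.1528, 0.0633]
tool_rot: [-2.288, -2.153, 0.0]
contact_force: [-0.1, 0.2, -2.1]
opening: 0.0308
grip_force: 50.7
```

```bash
python3 -c "
from h import *
gx()"
```

```text
tcp in gauge mm [-92.   -0.2  63.3] yaw 86.52 F gauge [-0.2 -0.1 -2.1] tau [-0.01  0.02 -0.02]
```

Emit:
play_rows(series=[[0,[-0.12,0,0],[0,0,0]],[0,[-0.08,0,0],[0,0,0]],[0,[-0.06,0,0],[0,0,0]],[0,[-0.04,0,0],[0,0,0]],[0,[-0.04,0,0],[0,0,0]],[0,[0,0,0],[0,0,0]]])

```text
t: 39.45
tool_pos: [0.6797, 0.1401, 0.0639]
tool_rot: [-2.284, -2.15, -0.01]
contact_force: [1.0, 11.4, -3.3]
opening: 0.0311
grip_force: 50.7
```

```bash
python3 -c "
from h import *
gx()"
```

```text
tcp in gauge mm [-79.3  -0.1  63.9] yaw 86.53 F gauge [-11.5   0.3  -3.3] tau [ 1.97 -0.07 -0.03]
```

B's -y end also stops at the square depth (TCP -79.3, predicted -78.8). On to the rack's middle slot.

Emit:
play_rows(series=[[0,[0.4,0,0],[0,0,0]],[0,[0.6,0,0],[0,0,0]],[0,[0.6,0,0],[0,0,0]],[0,[0.2,0,-0.4],[0,0,0]],[0,[0,0,-0.9],[0,0,0]],[0,[0,0,-0.9],[0,0,0]],[0,[0,0,-0.9],[0,0,0]],[0,[0,0,-0.7],[0,0,0]]])

```text
t: 40.45
tool_pos: [0.6856, 0.2253, 0.2578]
tool_rot: [2.286, 2.15, 0.004]
contact_force: [-0.2, 0.6, -2.6]
opening: 0.0312
grip_force: 50.6
```

Emit:
play_rows(series=[[0,[0,0,0],[0,0,0.93]],[0,[0,0,0],[0,0,0.93]],[0,[0,0,0],[0,0,0.93]],[0,[0,0,0],[0,0,0.93]],[0,[0,0,0],[0,0,0.93]],[0,[0,0,0],[0,0,0.93]],[0,[0,0,0],[0,0,0.93]],[0,[0,0,0],[0,0,0.93]]])

```text
t: 41.45
tool_pos: [0.6851, 0.2252, 0.2549]
tool_rot: [3.056, 0.726, 0.002]
contact_force: [0.5, 0.1, -3.4]
opening: 0.0311
grip_force: 50.7
```

Emit:
play_rows(series=[[0,[0,0,0],[0,0,0.93]],[0,[0,0,0],[0,0,0.93]],[0,[0,0,0],[0,0,0.93]],[0,[0,0,0],[0,0,0.93]],[0,[-0.15,0.7,0],[0,0,0]],[0,[-0.15,0.9,0],[0,0,0]],[0,[-0.15,0.9,0],[0,0,0]],[0,[-0.15,0.9,0],[0,0,0]]])

```text
t: 42.45
tool_pos: [0.6464, 0.0555, 0.2549]
tool_rot: [3.14, -0.076, 0.003]
contact_force: [1.1, -0.6, -1.2]
opening: 0.0311
grip_force: 50.8
```

```bash
python3 -c "
from h import *
from station import ctrl
o=ctrl.get_obs();T=toolT(o);print(T[:3,3],yaw(T));print(go(T,(.5545,-.354,.234),-2.8))"
```

```text
[0.64644188 0.05552779 0.25494921] -2.77329440676338
(array([-1.44,  8.27,  0.43]), np.float64(0.0))
```

Emit:
play_rows(series=[[0,[-0.14,0.8,0],[0,0,0]],[0,[-0.14,0.8,0],[0,0,0]],[0,[-0.14,0.8,0],[0,0,0]],[0,[-0.14,0.8,0],[0,0,0]],[0,[-0.14,0.8,0],[0,0,0]],[0,[-0.14,0.8,0],[0,0,0]],[0,[-0.14,0.8,0],[0,0,0]],[0,[-0.14,0.8,0.2],[0,0,0]]])

```text
t: 43.45
tool_pos: [0.5754, -0.2617, 0.2461]
tool_rot: [3.138, -0.076, 0.005]
contact_force: [0.8, 0.7, -2.4]
opening: 0.0306
grip_force: 50.8
```

Emit:
play_rows(series=[[0,[-0.14,0.8,0.2],[0,0,0]],[0,[-0.1,0.8,0],[0,0,0]],[0,[0,0,0],[0,0,0]],[0,[0,0,0],[0,0,0]],[0,[0,0,0],[0,0,0]]])

```text
t: 44.08
tool_pos: [0.56, -0.338, 0.234]
tool_rot: [3.14, -0.074, 0.001]
contact_force: [0.5, 0.4, -1.8]
opening: 0.0314
grip_force: 50.8
```

```bash
python3 -c "
from h import *
from station import ctrl
o=ctrl.get_obs();T=toolT(o);print(T[:3,3],yaw(T));print(go(T,(.5545,-.354,.055),-2.8))"
```

```text
[ 0.55995271 -0.33798366  0.23399592] -2.6890108666658
(array([-0.1 ,  0.32,  3.58]), np.float64(0.01))
```

Emit:
play_rows(series=[[0,[-0.06,0.32,0],[0,0,0]],[0,[0,0,0.6],[0,0,0]],[0,[0,0,0.8],[0,0,0]],[0,[0,0,0.8],[0,0,0]],[0,[0,0,0.8],[0,0,0]],[0,[0,0,0.55],[0,0,0]],[0,[0,0,0],[0,0,0]],[0,[0,0,0],[0,0,0]]])

```text
t: 45.08
tool_pos: [0.5567, -0.3556, 0.0574]
tool_rot: [3.139, -0.075, 0.003]
contact_force: [0.4, -1.1, -1.6]
opening: 0.031
grip_force: 50.8
```

Emit:
play_rows(series=[[0,[0,0,0.1],[0,0,0]],[0,[0,0,0.1],[0,0,0]],[0,[0,0,0.1],[0,0,0]],[0,[0,0,0.04],[0,0,0]],[0,[0,0,0],[0,0,0]],[0,[0,0,0],[0,0,0]]])

```text
t: 45.82
tool_pos: [0.5559, -0.3546, 0.0388]
tool_rot: [-3.14, 0.075, 0.0]
contact_force: [-0.7, 0.9, -2.9]
opening: 0.0311
grip_force: 50.8
```

Emit:
play_rows(series=[[0,[0,0,0.04],[0,0,0]],[0,[0,0,0],[0,0,0]],[0.6,[0,0,0],[0,0,0]],[0.6,[0,0,0],[0,0,0]],[0.6,[0,0,0],[0,0,0]],[0.6,[0,0,-0.5],[0,0,0]],[0.6,[0,0,-0.8],[0,0,0]],[0.6,[0,0,-0.8],[0,0,0]]])

```text
t: 46.82
tool_pos: [0.5556, -0.3547, 0.1427]
tool_rot: [-3.141, 0.076, 0.001]
contact_force: [0.9, -0.9, 0.2]
opening: 0.0514
grip_force: 0.0
```

Emit:
play_rows(series=[[0.6,[0,0,-0.8],[0,0,0]],[0.8,[0,0,-0.8],[0,0,0]],[0.8,[0,-0.6,-0.4],[0,0,0]],[0.8,[-0.2,-0.8,0],[0,0,0]],[0.8,[-0.2,-0.8,0],[0,0,0]],[0.8,[-0.2,-0.8,0],[0,0,0]],[0.8,[-0.2,-0.8,0],[0,0,0]],[0.8,[-0.2,-0.8,0],[0,0,0]]])

```text
t: 47.82
tool_pos: [0.5166, -0.1214, 0.2421]
tool_rot: [3.14, -0.076, 0.001]
contact_force: [0.8, -0.1, -0.0]
opening: 0.0682
grip_force: 0.0
```

Emit:
play_rows(series=[[0.8,[-0.2,-0.8,0],[0,0,0]],[0.8,[-0.2,-0.8,0],[0,0,0]],[0.8,[-0.2,-0.8,0],[0,0,0]],[0.8,[-0.2,-0.8,0],[0,0,0]],[0.8,[-0.2,-0.8,0],[0,0,0]],[0.8,[-0.2,-0.8,0],[0,0,0]],[0.8,[0,0,0],[0,0,0]],[0.8,[0,0,0],[0,0,0]]])

```text
t: 48.82
tool_pos: [0.4687, 0.1197, 0.242]
tool_rot: [3.14, -0.075, 0.001]
contact_force: [0.7, -0.1, -0.6]
opening: 0.0685
grip_force: 0.0
```

Run:
```python
from h import *
d,T=snap("wrist");t,_=snap("top");np.savez("pics/t2.npz",**t);print(T[:3,3],yaw(T))
a=cv2.resize(t["color"][130:300,130:550],(800,324));c=np.zeros((600,800,3),np.uint8);c[:324]=a
c[324:,:368]=cv2.resize(d["color"],(368,276));c[324:,400:]=cv2.resize(load("t1")["color"][130:300,130:550],(800,324))[40:316,:400]
cv2.imwrite("pics/w12.png",c);print(go(T,(.4262,.3165,.24),104))
```

```text
[0.46866548 0.11969802 0.24197144] -2.7451674707925617
(array([-1.04, -3.89,  0.04]), np.float64(-13.34))
```

View pics/w12.png

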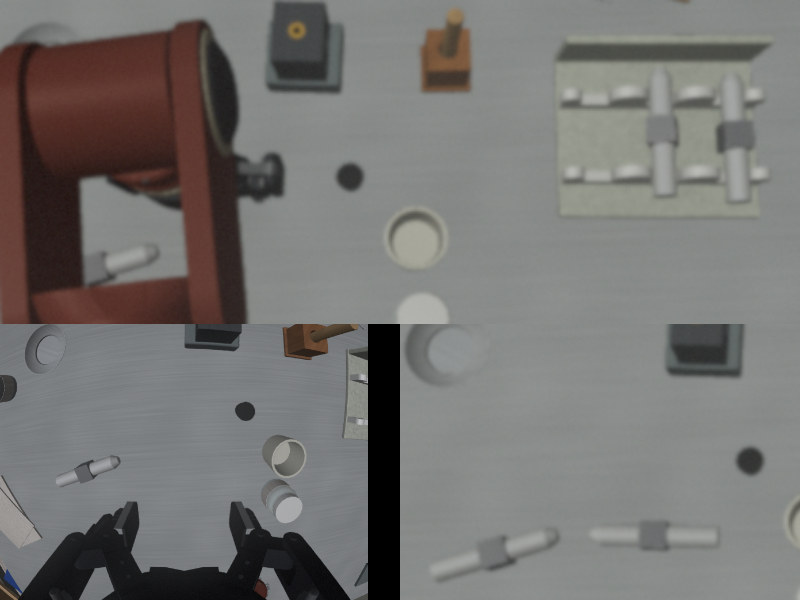

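A and B lie parallel in their slots, and C has not moved: its tip is at (155,250), as before. That was my last picture, so from here I check numerically.

Emit:
play_rows(series=[[0.8,[-0.21,-0.78,0],[0,0,0]],[0.8,[-0.21,-0.78,0],[0,0,0]],[0.8,[-0.21,-0.78,0],[0,0,0]],[0.8,[-0.21,-0.78,0],[0,0,0]],[0.8,[-0.2,-0.77,0],[0,0,0]],[0.8,[0,0,0],[0,0,-0.95]],[0.8,[0,0,0],[0,0,-0.95]],[0.8,[0,0,0],[0,0,-0.95]]])

```text
t: 49.92
tool_pos: [0.4267, 0.316, 0.2417]
tool_rot: [3.093, 0.551, -0.0]
contact_force: [1.4, 0.5, 0.3]
opening: 0.0684
grip_force: 0.0
```

Emit:
play_rows(series=[[0.8,[0,0,0],[0,0,-0.95]],[0.8,[0,0,0],[0,0,-0.95]],[0.8,[0,0,0],[0,0,-0.95]],[0.8,[0,0,0],[0,0,-0.95]],[0.8,[0,0,0],[0,0,-0.95]],[0.8,[0,0,0],[0,0,-0.95]],[0.8,[0,0,0],[0,0,-0.95]],[0.8,[0,0,0],[0,0,-0.95]]])

```text
t: 50.92
tool_pos: [0.4268, 0.3158, 0.2417]
tool_rot: [2.389, 2.04, -0.0]
contact_force: [0.3, -0.1, 0.2]
opening: 0.0683
grip_force: 0.0
```

Emit:
play_rows(series=[[0.8,[0,0,0],[0,0,-0.95]],[0.8,[0,0,0],[0,0,-0.95]],[0.8,[0,0,0],[0,0,-0.95]],[0.8,[0,0,0],[0,0,0]],[0.8,[0,0,0],[0,0,0]]])

```text
t: 51.55
tool_pos: [0.4264, 0.3163, 0.2418]
tool_rot: [1.945, 2.467, 0.0]
contact_force: [0.3, -0.2, 0.4]
opening: 0.0678
grip_force: 0.0
```

Run:
```python
from h import *
d,T=snap("wrist");np.savez("pics/w13.npz",T=T,**d);cv2.imwrite("pics/w13.png",d["color"]);print(T[:3,3],yaw(T));print(go(T,(.4262,.3165,.0075),104))
g=cv2.cvtColor(d["color"],cv2.COLOR_BGR2GRAY)
ax=np.array([np.cos(np.radians(104)),np.sin(np.radians(104)),0]);c=np.array([.4262,.3165,.016])
print("pred",wproj(d,T,c),wproj(d,T,c+.075*ax),wproj(d,T,c-.075*ax))
for r in range(110,300,12):
    row=g[r,260:380].astype(int);print(r,''.join('#' if v>150 else ('.' if v>118 else ('o' if v<100 else '-')) for v in row[::2]))
```

```text
[0.42638745 0.31632149 0.24181149] 103.47995539632092
(array([ 0.  , -0.  ,  4.69]), np.float64(-0.07))
pred [319.14867265 206.84506633] [318.45041656 132.62084932] [319.79926832 275.09258806]
110 ............................................................
122 ............................................................
134 .............................-....-.........................
146 ......................o-...#####............................
158 ......................o-...#####............................
170 ......................--...#####............................
182 ......................--....#####..-........................
194 .....................ooo-...#####.-oo-......................
206 .....................ooooooooooooooooo......................
218 .....................-ooooooooooooooo-......................
230 .......................--...#####...........................
242 ........................o-..#####...........................
254 ........................o-....###...-.......................
266 ........................o-....####..-.......................
278 ...........................---...-..........................
290 ............................................................
```

Emit:
play_rows(series=[[0.8,[0,0,0.6],[0,0,-0.2]],[0.8,[0,0,0.9],[0,0,0]],[0.8,[0,0,0.9],[0,0,0]],[0.8,[0,0,0.9],[0,0,0]],[0.8,[0,0,0.8],[0,0,0]],[0.8,[0,0,0.4],[0,0,0]],[0.8,[0,0,0.17],[0,0,0]],[0.8,[0,0,0],[0,0,0]]])

```text
t: 52.6
tool_pos: [0.426, 0.3168, 0.0083]
tool_rot: [-1.908, -2.496, 0.0]
contact_force: [-0.4, 0.2, 0.6]
opening: 0.0683
grip_force: 0.0
```

Emit:
play_rows(series=[[0,[0,0,0],[0,0,0]],[0,[0,0,0],[0,0,0]],[0,[0,0,0],[0,0,0]],[0,[0,0,0],[0,0,0]],[0,[0,0,0],[0,0,0]]], force=50)

```text
t: 53.22
tool_pos: [0.4269, 0.3174, 0.0098]
tool_rot: [1.907, 2.496, 0.003]
contact_force: [-0.3, -0.6, 6.4]
opening: 0.0311
grip_force: 51.4
```

Emit:
play_rows(series=[[0,[0,0,-0.5],[0,0,0]],[0,[0,0,-0.8],[0,0,0]],[0,[0,0,-0.8],[0,0,0]],[0,[0,0,-0.8],[0,0,0]],[0,[0,0,0],[0,0,0]],[0,[0,0,0],[0,0,0]]])

```text
t: 53.98
tool_pos: [0.425, 0.3163, 0.1515]
tool_rot: [-1.906, -2.496, 0.004]
contact_force: [-0.6, -0.5, -3.1]
opening: 0.0311
grip_force: 50.7
```

Run:
```python
from h import *
d,T=snap("wrist");np.savez("pics/w14.npz",T=T,**d);cv2.imwrite("pics/w14.png",d["color"]);print(T[:3,3],yaw(T))
# cube: column strips beside the rod, rows of cube edge vs A (w6), B (w11)
a=load("w6")["color"][:,:,:].astype(int)
for n in("w6","w11","w14"):
    im=load(n)["color"].astype(int); p=im[200:420,282:288].mean((1,2)); 
    gr=np.diff(p); k=np.argsort(-abs(gr))[:4]; print(n,[(200+i,round(gr[i],1)) for i in k])
    q=im[300,260:380].mean(1);gr=np.diff(q);k=np.argsort(-abs(gr))[:4];print("  cols",[(260+i,round(gr[i],1)) for i in k])
p=load("w11")["color"][:,300:340].astype(int).mean((1,2));q=load("w14")["color"][:,300:340].astype(int).mean((1,2))
print("vs B cube shift",sorted((np.mean((p[270:390]-q[270+k:390+k])**2),k) for k in range(-25,26))[:3])
print(go(T,gp(-.18,0,.15),86.5))
```

```text
[0.42500878 0.31629602 0.1515364 ] 105.25062025919958
w6 [(np.int64(379), np.float64(23.7)), (np.int64(279), np.float64(-15.8)), (np.int64(378), np.float64(15.5)), (np.int64(312), np.float64(15.3))]
  cols [(np.int64(279), np.float64(-43.7)), (np.int64(359), np.float64(22.7)), (np.int64(360), np.float64(21.3)), (np.int64(348), np.float64(-19.0))]
w11 [(np.int64(382), np.float64(21.4)), (np.int64(283), np.float64(-19.6)), (np.int64(316), np.float64(18.3)), (np.int64(383), np.float64(9.6))]
  cols [(np.int64(280), np.float64(-37.7)), (np.int64(358), np.float64(26.7)), (np.int64(281), np.float64(-20.7)), (np.int64(359), np.float64(19.3))]
w14 [(np.int64(382), np.float64(28.2)), (np.int64(316), np.float64(16.5)), (np.int64(283), np.float64(-16.3)), (np.int64(282), np.float64(-14.6))]
  cols [(np.int64(280), np.float64(-44.7)), (np.int64(351), np.float64(-29.7)), (np.int64(358), np.float64(26.7)), (np.int64(281), np.float64(-20.0))]
vs B cube shift [(np.float64(41.511304976851854), 0), (np.float64(91.94076909722223), 1), (np.float64(93.35749305555555), -1)]
(array([-2.83,  4.64,  0.02]), np.float64(2.34))
```

Emit:
play_rows(series=[[0,[-0.4,0.6,0],[0,0,0]],[0,[-0.5,0.8,0],[0,0,0]],[0,[-0.5,0.8,0],[0,0,0]],[0,[-0.5,0.8,0],[0,0,0]],[0,[-0.5,0.8,0],[0,0,0]],[0,[-0.43,0.84,0],[0,0,0]],[0,[0,0,0],[0,0,0.8]],[0,[0,0,0],[0,0,0.8]]])

```text
t: 55.02
tool_pos: [0.6861, 0.2405, 0.149]
tool_rot: [-2.176, -2.261, 0.008]
contact_force: [0.1, 1.0, -1.3]
opening: 0.0309
grip_force: 50.8
```

Emit:
play_rows(series=[[0,[0,0,0],[0,0,0.74]],[0,[0,0,0],[0,0,0]],[0,[0,0,0],[0,0,0]],[0,[0,0,0],[0,0,0]]])

```text
t: 55.52
tool_pos: [0.6867, 0.2413, 0.1526]
tool_rot: [-2.286, -2.154, 0.001]
contact_force: [-0.9, 0.1, -2.0]
opening: 0.031
grip_force: 50.8
```

```bash
python3 -c "
from h import *
from station import ctrl
gx();T=toolT(ctrl.get_obs());print(go(T,gp(-.128,0,.064),86.5))"
```

```text
tcp in gauge mm [-180.7    0.7  152.6] yaw 86.58 F gauge [-0.1 -0.9 -2. ] tau [-0.04 -0.01  0.01]
(array([-1.05, -0.01,  1.77]), np.float64(0.01))
```

Emit:
play_rows(series=[[0,[-0.3,-0.01,0.5],[0,0,0]],[0,[-0.4,0,0.7],[0,0,0]],[0,[-0.35,0,0.57],[0,0,0]],[0,[0,0,0],[0,0,0]],[0,[0,0,0],[0,0,0]],[0,[0,0,0],[0,0,0]]])

```text
t: 56.28
tool_pos: [0.6848, 0.19, 0.0674]
tool_rot: [2.285, 2.153, 0.005]
contact_force: [-0.9, 0.2, -1.7]
opening: 0.0311
grip_force: 50.8
```

```bash
python3 -c "
from h import *
gx()"
```

```text
tcp in gauge mm [-129.4    1.9   67.4] yaw 86.58 F gauge [-0.2 -0.9 -1.7] tau [ 0.03  0.03 -0.01]
```

Emit:
play_rows(series=[[0,[0,-0.04,0.06],[0,0,0]],[0,[-0.25,0,0],[0,0,0]],[0,[-0.2,0,0],[0,0,0]],[0,[-0.1,0,0],[0,0,0]],[0,[-0.1,0,0],[0,0,0]],[0,[-0.08,0,0],[0,0,0]],[0,[0,0,0],[0,0,0]]])

```text
t: 57.15
tool_pos: [0.6797, 0.1521, 0.0624]
tool_rot: [2.286, 2.152, 0.001]
contact_force: [0.6, -0.0, -0.0]
opening: 0.0308
grip_force: 51.0
```

```bash
python3 -c "
from h import *
gx()"
```

```text
tcp in gauge mm [-91.2  -0.9  62.4] yaw 86.54 F gauge [-0.   0.6 -0. ] tau [-0.25 -0.16  0.1 ]
```

Emit:
play_rows(series=[[0,[-0.1,0,0],[0,0,0]],[0,[-0.08,0,0],[0,0,0]],[0,[-0.06,0,0],[0,0,0]],[0,[-0.04,0,0],[0,0,0]],[0,[-0.04,0,0],[0,0,0]],[0,[0,0,0],[0,0,0]]])

```text
t: 57.9
tool_pos: [0.6787, 0.1366, 0.0623]
tool_rot: [2.287, 2.152, 0.002]
contact_force: [3.6, 2.5, 1.2]
opening: 0.0312
grip_force: 51.3
```

```bash
python3 -c "
from h import *
gx()"
```

```text
tcp in gauge mm [-75.7  -0.9  62.3] yaw 86.53 F gauge [-2.7  3.4  1.2] tau [ 0.23 -0.5   0.18]
```

Emit:
play_rows(series=[[0,[-0.04,0.02,-0.02],[0,0,0]],[0,[-0.04,0,0],[0,0,0]],[0,[-0.03,0,0],[0,0,0]],[0,[-0.03,0,0],[0,0,0]],[0,[0,0,0],[0,0,0]]])

```text
t: 58.52
tool_pos: [0.679, 0.1326, 0.0635]
tool_rot: [-2.285, -2.151, -0.007]
contact_force: [3.4, 11.0, 2.8]
opening: 0.0308
grip_force: 51.4
```

```bash
python3 -c "
from h import *
gx()"
```

```text
tcp in gauge mm [-71.7  -0.3  63.5] yaw 86.55 F gauge [-11.2   2.7   2.8] tau [ 1.63 -0.48  0.09]
```

C goes 7.6 mm deeper, so its -y end is the chamfered one. It has to be turned the other way for the rack.

Emit:
play_rows(series=[[0,[0.4,0,0],[0,0,0]],[0,[0.6,0,0],[0,0,0]],[0,[0.6,0,0],[0,0,0]],[0,[0.3,0,-0.4],[0,0,0]],[0,[0,0,-0.9],[0,0,0]],[0,[0,0,-0.9],[0,0,0]],[0,[0,0,-0.9],[0,0,0]],[0,[0,0,-0.7],[0,0,0]]])

```text
t: 59.52
tool_pos: [0.6845, 0.224, 0.2562]
tool_rot: [2.287, 2.151, 0.001]
contact_force: [-0.4, 0.2, -2.4]
opening: 0.0311
grip_force: 50.8
```

Emit:
play_rows(series=[[0,[0,0,0],[0,0,-0.944]],[0,[0,0,0],[0,0,-0.944]],[0,[0,0,0],[0,0,-0.944]],[0,[0,0,0],[0,0,-0.944]],[0,[0,0,0],[0,0,-0.944]],[0,[0,0,0],[0,0,-0.944]],[0,[0,0,0],[0,0,-0.944]],[0,[0,0,0],[0,0,-0.944]]])

```text
t: 60.52
tool_pos: [0.684, 0.2238, 0.2534]
tool_rot: [-0.888, -3.013, 0.002]
contact_force: [0.1, 0.4, -1.7]
opening: 0.0311
grip_force: 50.8
```

Emit:
play_rows(series=[[0,[0,0,0],[0,0,-0.944]],[0,[0,0,0],[0,0,-0.944]],[0,[0,0,0],[0,0,-0.944]],[0,[0,0,0],[0,0,-0.944]],[0,[0,0,0],[0,0,0]],[0,[0,0,0],[0,0,0]]])

```text
t: 61.28
tool_pos: [0.6843, 0.2242, 0.2531]
tool_rot: [-0.081, -3.14, 0.001]
contact_force: [-0.2, 0.4, -1.8]
opening: 0.0306
grip_force: 50.8
```

```bash
python3 -c "
from h import *
from station import ctrl
o=ctrl.get_obs();T=toolT(o);print(T[:3,3],yaw(T),o['q']);print(go(T,(.5582,-.2781,.234),177.2))"
```

```text
[0.68427706 0.22419303 0.25308787] 177.03171752895688 [ 2.13517826e-01  2.61539196e-01  1.34479844e+00 -3.42861410e-04
  1.53569518e+00 -1.30546017e+00]
(array([  2.  , -10.16,   0.39]), np.float64(-0.02))
```

Emit:
play_rows(series=[[0,[0.15,-0.6,0],[0,0,-0.02]],[0,[0.16,-0.8,0],[0,0,0]],[0,[0.16,-0.8,0],[0,0,0]],[0,[0.16,-0.8,0],[0,0,0]],[0,[0.16,-0.8,0],[0,0,0]],[0,[0.16,-0.8,0],[0,0,0]],[0,[0.16,-0.8,0],[0,0,0]],[0,[0.16,-0.8,0],[0,0,0]]])

```text
t: 62.28
tool_pos: [0.6058, -0.0835, 0.2532]
tool_rot: [0.076, 3.141, -0.0]
contact_force: [0.7, 0.0, -1.1]
opening: 0.0311
grip_force: 50.8
```

Emit:
play_rows(series=[[0,[0.16,-0.8,0.2],[0,0,0]],[0,[0.16,-0.8,0.2],[0,0,0]],[0,[0.16,-0.8,0],[0,0,0]],[0,[0.16,-0.8,0],[0,0,0]],[0,[0.16,-0.76,0],[0,0,0]],[0,[0,0,0],[0,0,0]],[0,[0,0,0],[0,0,0]],[0,[0,0,0],[0,0,0]]])

```text
t: 63.28
tool_pos: [0.5574, -0.2771, 0.2329]
tool_rot: [-0.072, -3.141, -0.0]
contact_force: [-0.1, -0.2, -1.6]
opening: 0.0312
grip_force: 50.9
```

Run:
```python
from h import *
d,T=snap("wrist");print(T[:3,3],yaw(T));print(go(T,(.5582,-.2781,.055),177.2))
```

```text
[ 0.55744231 -0.27714069  0.2328804 ] 177.36209194197508
(array([-0.02, -0.02,  3.56]), np.float64(0.02))
```

Emit:
play_rows(series=[[0,[0,-0.02,0.6],[0,0,0]],[0,[0,0,0.8],[0,0,0]],[0,[0,0,0.8],[0,0,0]],[0,[0,0,0.8],[0,0,0]],[0,[0,0,0.53],[0,0,0]],[0,[0,0,0],[0,0,0]],[0,[0,0,0],[0,0,0]]])

```text
t: 64.2
tool_pos: [0.5582, -0.2792, 0.0578]
tool_rot: [0.073, 3.139, -0.002]
contact_force: [-0.0, -0.1, -0.8]
opening: 0.0309
grip_force: 50.8
```

Emit:
play_rows(series=[[0,[0,0,0.1],[0,0,0]],[0,[0,0,0.1],[0,0,0]],[0,[0,0,0.1],[0,0,0]],[0,[0,0,0.06],[0,0,0]],[0,[0,0,0],[0,0,0]],[0,[0,0,0],[0,0,0]]])

```text
t: 64.95
tool_pos: [0.5571, -0.2785, 0.0379]
tool_rot: [-0.073, -3.14, -0.002]
contact_force: [1.6, 2.5, -2.8]
opening: 0.0306
grip_force: 50.8
```

Emit:
play_rows(series=[[0,[0,0,0.03],[0,0,0]],[0,[0,0,0],[0,0,0]],[0.6,[0,0,0],[0,0,0]],[0.6,[0,0,0],[0,0,0]],[0.6,[0,0,0],[0,0,0]],[0.6,[0,0,-0.5],[0,0,0]],[0.6,[0,0,-0.8],[0,0,0]],[0.6,[0,0,-0.8],[0,0,0]]])

```text
t: 65.95
tool_pos: [0.5569, -0.2793, 0.1427]
tool_rot: [-0.074, -3.14, 0.0]
contact_force: [0.4, -0.2, 0.8]
opening: 0.0511
grip_force: 0.0
```

Emit:
play_rows(series=[[0.6,[0,0,-0.8],[0,0,0]],[0.6,[0,0,-0.8],[0,0,0]],[0.6,[0,0.8,0],[0,0,0]],[0.6,[0,0.8,0],[0,0,0]],[0.6,[0.8,0.8,0],[0,0,0]],[0.6,[0.8,0.8,0],[0,0,0]],[0.6,[0,0.8,0],[0,0,0]],[0.6,[0,0.8,0],[0,0,0]]])

```text
t: 66.95
tool_pos: [0.488, -0.0347, 0.2221]
tool_rot: [0.075, 3.139, -0.001]
contact_force: [0.5, 0.1, 0.8]
opening: 0.0507
grip_force: 0.0
```

Emit:
play_rows(series=[[0.6,[0,0.8,0],[0,0,0]],[0.6,[0,0.8,0],[0,0,0]],[0.6,[0,0.8,0],[0,0,0]],[0.6,[0,0.8,0],[0,0,0]],[0.6,[0,0.8,0],[0,0,0]],[0.6,[0,0,0],[0,0,0]],[0.6,[0,0,0],[0,0,0]]])

```text
t: 67.82
tool_pos: [0.4979, 0.1637, 0.2218]
tool_rot: [0.074, 3.141, -0.001]
contact_force: [-0.0, 0.1, -0.5]
opening: 0.0513
grip_force: 0.0
```

Run:
```python
from h import *
t,_=snap("top");np.savez("pics/t3.npz",**t)
g=cv2.cvtColor(t["color"],cv2.COLOR_BGR2GRAY)
for i,y in enumerate((-.076,0,.076)):
    c=rackpt((.5545,-.354),-2.8,(0,y,.059));u=proj(t,c);print("slot",y,"pred cube",np.round(u,1))
    x0=int(u[0])-14
    for r in range(int(u[1])-46,int(u[1])+46,6): print(r,' '.join('%3d'%v for v in g[r,x0:x0+30:2]))
d0=load("top0")["color"].astype(int);u=proj(t,(.66,-.107,.168)).astype(int)
print("brush diff",abs(t["color"].astype(int)-d0)[u[1]-10:u[1]+40,u[0]-20:u[0]+20].mean())
```

```text
slot -0.076 pred cube [518.5 199.2]
153  93  94  95  94  95  92  91  93  94  94  93  92  91  94  96
159  76  77  77  78  78  75  77  77  75  76  80 100 125 137 141
165 148 150 148 147 150 151 151 153 152 149 143 141 141 140 140
171 150 149 143 147 157 158 144 134 148 149 135 141 143 142 142
177 132 135 136 154 165 165 157 140 133 159 175 175 164 146 139
183 116 154 140 152 163 166 159 141 120 112 105 102 103 113 133
189 145 144 135 147 163 167 161 147 130 143 145 136 137 139 138
195 149 130  96  97 106 108 106 106 106 104 110 132 138 138 136
201 147  99  77  90 106 105 105 104 105 105 106 121 137 139 140
207 142 106  76  89 109 118 127 126 115  97 104 130 139 139 138
213 150 150 148 136 150 163 167 160 144 128 144 145 136 138 138
219 155 137 137 139 146 162 165 163 148 132 154 176 181 173 153
225  94 110 134 134 141 159 167 166 153 132 107  99 103 114 121
231 151 151 153 146 140 157 166 164 156 138 136 150 137 139 139
237 149 150 151 148 138 133 135 136 139 141 147 148 140 137 136
243 133 133 133 137 138 138 136 138 139 137 137 137 140 138 139
slot 0 pred cube [482.4 198.8]
152 127 1
[... 1391 characters left out ...]
53 164 164 156 137 118 120 109 103  96  92
188 145 146 149 143 150 164 165 159 141 125 142 147 147 145 143
194 152 153 140 103 102 105 105 105 106 104 106 130 149 149 152
200 151 149 118  80  98 105 104 103 105 106 105 131 152 152 148
206 153 150 126  82  98 117 129 128 119 102  96 132 148 151 149
212 152 150 150 147 144 161 166 162 150 127 137 150 151 149 151
218 172 154 138 152 146 159 165 163 152 131 136 160 174 182 185
224  99  98 120 150 144 159 167 164 154 130 107 103  95  95  93
230 153 152 150 152 142 157 166 165 155 134 128 151 150 145 149
236 151 151 147 149 148 145 145 142 142 142 147 150 149 151 149
242 142 144 145 144 146 144 142 144 144 142 142 143 144 143 141
brush diff 18.574
```

Run:
```python
from h import *
I=[load(n)["color"].astype(int) for n in("top0","t1","t2","t3")]
u=proj(load("top0"),(.66,-.107,.168)).astype(int);s=np.s_[u[1]-10:u[1]+40,u[0]-20:u[0]+20]
print([round(abs(I[3]-i)[s].mean(),1) for i in I],[i[s].mean().round(1) for i in I])
r=np.s_[150:240,466:535];print("rack A,B t2-t3",abs(I[3]-I[2])[r].mean())
sc,_=snap("scene");z=load("scene0")["color"].astype(int);v=proj(sc,(.66,-.107,.12)).astype(int);q=np.s_[v[1]-40:v[1]+50,v[0]-25:v[0]+25]
print("scene brush",abs(sc["color"].astype(int)-z)[q].mean(),z[q].mean(),sc["color"][q].mean())
t3=load("t3")
for w in ([.66,-.107,.168],):print(proj(t3,w),proj(load("top0"),w))
# orange handle-top blob
for i in (I[0],I[3]):
    m=((i[...,2]-i[...,0]>35)[s]); ys,xs=np.nonzero(m);print(m.sum(),xs.mean()+u[0]-20,ys.mean()+u[1]-10)
```

```text
[np.float64(18.6), np.float64(1.4), np.float64(1.6), np.float64(0.0)] [np.float64(94.1), np.float64(111.6), np.float64(111.4), np.float64(112.7)]
rack A,B t2-t3 1.557595276435856
scene brush 2.6462962962962964 94.97725925925926 95.44192592592593
[368.42392578 137.08375771] [368.42392578 137.08375771]
489 363.8282208588957 157.08588957055215
550 363.8127272727273 157.66
```

The brush stands where it was at the start, and A and B have not shifted. C shows the same picture in its slot as A. Handing in.

```bash
python3 -c "
from station import ctrl
print(ctrl.finish_job())"
```

```text
the job is handed in; nothing more can be done
None
```

The job is handed in, with no verdict shown: the gauge is oiled, the brush is back in its stand, and all three rods were felt and laid in their own rack slots, chamfered ends towards the end board; the last rod's seating I checked only by numbers, not by eye.

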